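# Stack a meter's board and cover in the jig and lock the pile with the key

## Robot

A 7-joint arm with a two-finger parallel gripper is mounted at the origin on the work surface. World frame = base frame: x ahead of the robot, y to its left, z up, the work surface at z = 0. Lengths are in m, angles in rad, forces in N, time in s.
With the tool pointing down it reaches from about 0.4 to 0.85 m from the base axis. Payload 10.4 kg.
Tool frame: the origin (TCP) lies between the finger pads; the fingertips stand manip.tip_extent ahead of it and the grasp point (between the pads) lies 6 mm ahead of it (manip.tip_extent is the distance from the TCP to the fingertips, in m); z points along the fingers, y is the line along which they close (so a half turn about z gives the same grasp; the last joint's range is limited). The gripper opens to 85 mm and grips with 20 to 120 N. Pads are 22 mm wide; open, the fingers measure 114 mm over their backs; the gripper's body (76 mm by 85 mm) begins 54 mm behind the grasp point. The pads swing forward as they close: fully open they stand 13 mm farther back than shut.
Start: joints at [-1.336, 0.332, -0.065, 1.46, 0.022, 1.35, -0.088], TCP at [0.159, 0.604, 0.231] pointing down, gripper open.
Joint ranges: [-2.6, 2.6], [-0.5, 2.12], [-1.47, 1.34], [0.16, 2.42], [-1.27, 4.41], [0.06, 2.06], [-2.6, 2.6]. Speed limits (rad/s): [2.22, 2.22, 2.79, 2.79, 3.14, 3.14, 3.14].

## Interface

Orientations are given as a unit quaternion [x, y, z, w].
In Python, from workcell import get_obs, optics, workorder, manip gives the robot as it stands.
- The arm moves only by the tool jog_arm, never from a script. Its argument "increments" is a list of rows, each a list of 7 numbers: the shift along the tool's x, y, z in m, then the turn, a rotation vector about the tool's x, y, z in rad, then the opening, from -1 (shut) to 1 (fully open). A call has 1 to 5 rows; each row is the pose to reach, as a shift and turn from the pose commanded when the call began, along the tool's axes at that moment; what a row does not reach only later rows make up. A row lasts 1/12 s, in which the tool goes at most 41.7 mm and 7.16 degrees, less where a joint would pass 70% of its speed; a pose out of reach is approached as far as the arm can. A call with a gripper value outside its range is refused whole. The fingers move at their own pace and stop on an object; "grip_force" is the grip in N (left out, the last holds). Time passes only in rows, so rows that repeat a pose let the fingers close. It gives the time, the measured TCP pose, the force, the opening and the grip force at its end, in the units of the state.
- get_obs(): the state, without advancing time (a new reading comes with each control period).
- optics.camera(name): name is "scene" or "top"; returns a dict with "color" (420x560x3 uint8, red, green, blue), "depth" (420x560 float32, m along the optical axis (not along the pixel's ray), 0 where there is no reading), "K" (3x3 intrinsics, pixels), "k1" (the pictures are not rectified: a ray, as slopes to the right and down, at radius r is drawn at 1 + k1 r^2 times it, then the intrinsics apply), "R" (3x3) and "t" (3): a world point X has camera coordinates R X + t. Camera axes: x right, y down, z forward; pixel columns grow to the right and rows downward; lengths in m; the calibration is good to about 2 mm. A picture is of the moment at which its call begins.
- workorder.hand_in(): hands the job in; it is judged then, once.
The state is a dict: "clock": time; "joint_pos": joint angles; "joint_velocities": joint speeds; "tau": joint torques, N m; "position": TCP position; "ee_rot": TCP orientation; "ft_force": force on the tool from outside, world axes, zero at the start; "torque": the same for the moment, N m; "grip_width": opening from 0.0 (shut) to 1.0 (fully open); "grasp_force": force on a finger pad.
Only numpy, scipy, OpenCV 4.12 (cv2) and the standard library are available. Lean on these libraries where they do the work, as an engineer would, in place of code of your own. Each camera call takes 0.05 s, during which the arm holds its last target. There are 200 camera calls.

## Task

The grey back plate of an electricity meter is fixed in the assembly jig: lay the framed circuit board on it, then the window cover on the board, both face up and square on the pile with all edges flush (either end forward), setting them down rather than dropping them. Then put the square T-handled key into the recess of the jig's clamp knob and with it turn the knob clockwise until it stops, so that the clamp finger lies over the pile. Leave the key standing in the knob, and leave everything else on the bench where it is.

Things in the scene. Friction and masses are not known exactly. Their poses are not given: they have to be found in the camera images.
- jig: fixed aluminium base plate 189 x 116 x 8 mm. Origin on the table under the centre of the back plate; x runs along the back plate's long side towards the clamp knob. The base reaches from x = -65 to +124 mm. The fixed grey back plate on it is 100 (x) x 62 (y) mm, solid and flat, its top 18 mm above the table. A steel post of 26 mm diameter stands at x = 92 mm and carries the clamp knob.
- jig_seat (a point): centre of the back plate's top face, 18 mm above the table, axes as the jig: the board belongs here, the cover on top of it
- board: loose green circuit board in a grey plastic frame, 100 (x) x 62 (y) x 10 (z) mm, 90 g; the frame's rim is its highest part, parts on the board lie below it; underside flat. Origin at the centre of its underside, z up, x along the long side
- cover: loose grey plastic cover plate with a rectangular glass window (74 x 36 mm) in the middle, 100 (x) x 62 (y) x 10 (z) mm, 80 g, both faces flat. Origin at the centre of its underside, z up, x along the long side
- key: loose steel key, 120 g, 92 mm tall, standing upright in a hole of the wooden stand. Square shank 12 x 12 mm (sides along its x and y) with its last 3 mm stepped down to 9.5 mm square; on top a black crossbar 70 mm (x) x 14 mm (y) x 22 mm high, from 70 to 92 mm above the tip. Origin at the centre of the tip (lower end), z up the shank, x along the crossbar
- stand: fixed wooden block 60 x 60 x 35 mm; square hole 15 mm wide and 25 mm deep in its top holds the key, so the key's tip starts 10 mm above the table. Origin under its centre
- knob_recess (a point): centre of the mouth of the square recess in the clamp knob (34 mm aluminium block with four black corner lobes), on its axis, 72 mm above the table, 92 mm from the back plate's centre. Recess 13.6 mm square (sides along this point's x and y, which turn with the knob), 2.5 mm lead-in, 18 mm deep: the seated key's tip is 54 mm up. The key fits in any quarter turn, 0.14 rad play
- clamp_knob (a joint): angle of the clamp knob with its steel finger (rad): 0 to 1.3, grows as it turns clockwise seen from above; it starts between 0 and 0.2 with the finger beside the pile; at its stop, 1.3, the finger (reaching 64 mm from the axis, 14 mm wide, its underside 42 mm above the table, 4 mm above the full pile) points along the jig's -x over the pile. It stays where it is left; friction about 0.06 N m
- screw_tub: bystander: white tub, 60 mm wide, 35 mm high; origin under its centre
- spool: bystander: small steel weight, 44 mm diameter, 30 mm high; origin under its centre
- terminal_block: bystander: black terminal block 30 x 70 x 22 mm; origin under its centre
- dish: bystander: white dish, 90 mm wide, 30 mm high; origin under its centre
- screwdriver: bystander: screwdriver lying on the table; origin under its middle
- flask: bystander: white bottle, 56 mm diameter, 130 mm high; origin under its centre
There are look-alikes about, which are no part of the job. What is shaped like the board but orange or turquoise is not meant.

How it is judged:
On the way, in this order (a step that is already met when the one before it is completed fails the run):
1. the circuit board lies square on the back plate, let go (horizontal distance between board and jig_seat below 0.005 m and angle between the x axis of board and the x axis of jig, either way round below 0.09 rad and angle between board's own z axis and vertical below 0.05 rad and z of board in the frame of jig_seat between -0.003 and 0.003 m and contact force between the fingers and board below 0.1 N), for 0.2 s.
2. the cover lies square on the board, let go (horizontal distance between each of board, cover and jig_seat below 0.005 m and angle between the x axis of each of board, cover and the x axis of jig, either way round below 0.09 rad and angle between each of board, cover's own z axis and vertical below 0.05 rad and z of board in the frame of jig_seat between -0.003 and 0.003 m and z of cover in the frame of jig_seat between 0.007 and 0.013 m and horizontal distance between board and cover below 0.005 m and contact force between the fingers and cover below 0.1 N), for 0.2 s.
3. the key is seated in the knob's recess, the knob not yet turned (horizontal distance between key and knob_recess below 0.004 m and z of key in the frame of knob_recess below -0.012 m and angle between key's own z axis and vertical below 0.2 rad and value of joint clamp_knob below 0.5 rad), for 0.1 s.
At the end, for the whole second after the job is handed in: Board on the back plate, cover on it, face up and flat, each within 5 mm of the back plate's centre and of one another, within 0.09 rad of the jig's long axis (either way round); key upright, at least 12 mm deep in the recess; knob at 1.15 rad or more of its 1.3; all at rest (horizontal distance between each of board, cover and jig_seat below 0.005 m and angle between the x axis of each of board, cover and the x axis of jig, either way round below 0.09 rad and angle between each of board, cover's own z axis and vertical below 0.05 rad and z of board in the frame of jig_seat between -0.003 and 0.003 m and z of cover in the frame of jig_seat between 0.007 and 0.013 m and horizontal distance between board and cover below 0.005 m and horizontal distance between key and knob_recess below 0.004 m and z of key in the frame of knob_recess below -0.012 m and angle between key's own z axis and vertical below 0.2 rad and value of joint clamp_knob above 1.15 rad and linear speed of each of board, cover, key below 0.02 m/s); the robot touches nothing.
It fails at once if the knob is turned (beyond 0.35 rad) without the key in its recess (value of joint clamp_knob above 0.35 rad and (horizontal distance between key and knob_recess above 0.012 m or z of key in the frame of knob_recess above 0 m)).
It fails at once if the board is dropped (falls free faster than 0.6 m/s) (contact force between the fingers and board below 0.1 N and linear speed of board above 0.6 m/s).
It fails at once if the cover is dropped (falls free faster than 0.6 m/s) (contact force between the fingers and cover below 0.1 N and linear speed of cover above 0.6 m/s).
It fails at once if a bystander is moved more than 30 mm (distance of any of screw_tub, spool, terminal_block, dish, screwdriver, flask from where it was at the start of the episode above 0.03 m).
It also fails if it takes over 72 s, if anything falls off the work surface, if the arm or the gripper's body presses on something with over 40 N, if the wrist force passes 120 N, or if a joint passes its speed limit or range.

## Working session

There is one attempt and no reset: what is moved stays moved. The work goes in short steps, Python scripts to look and compute and a tool call to move; the robot and the scene stay as the last step left them, time stands still between calls to the robot, and variables do not carry over. Pictures are saved under pics/ and viewed, at most 10 in all, crops included, and the job is handed in when it is done.

Besides the shell and the picture viewer there is one more tool, called after ">>>" by a JSON object that holds its "fn" and its "kwargs", one argument or row to a line. jog_arm: Moves the arm, as the interface text tells. Its arguments: {"type":"object","properties":{"increments":{"type":"array"},"grip_force":{"type":"number"}},"required":["increments"]}

```bash
mkdir -p pics; cat > h.py <<'E'
import numpy as np, cv2
from workcell import get_obs, optics, workorder, manip
def grab(n):
    c=optics.camera(n); cv2.imwrite(f'/tmp/{n}.png',c['color'][:,:,::-1]); np.savez(f'/tmp/{n}.npz',**c); return c
def load(n): return dict(np.load(f'/tmp/{n}.npz'))
def rays(c,uv):
    uv=np.asarray(uv,float).reshape(-1,2); K=c['K']
    d=np.array([float(c['k1']),0,0,0,0])
    p=cv2.undistortPoints(uv.reshape(-1,1,2),K,d).reshape(-1,2)
    r=np.c_[p,np.ones(len(p))]@c['R']; o=-c['R'].T@c['t']; return o,r
def plane(c,uv,z):
    o,r=rays(c,uv); return o+r*((z-o[2])/r[:,2])[:,None]
def dep(c):
    h,w=c['depth'].shape; u,v=np.meshgrid(np.arange(w),np.arange(h))
    o,r=rays(c,np.c_[u.ravel(),v.ravel()]); return (o+r*c['depth'].reshape(-1,1)).reshape(h,w,3)
def proj(c,X):
    return cv2.projectPoints(np.asarray(X,float).reshape(-1,3),cv2.Rodrigues(c['R'])[0],c['t'],c['K'],np.array([float(c['k1']),0,0,0,0]))[0].reshape(-1,2)
E
python3 - <<'E'
from h import *
print(get_obs(),manip.tip_extent)
for n in('scene','top'):
    c=grab(n); cv2.imwrite(f'pics/{n}0.png',cv2.resize(c['color'][:,:,::-1],(800,600),interpolation=cv2.INTER_CUBIC)); print(n,c['K'],c['k1'],-c['R'].T@c['t'],c['R'])
E
```

```text
{'clock': 0.0, 'joint_pos': array([-1.33560426,  0.33287467, -0.06472311,  1.46097901,  0.02160959,
        1.3499031 , -0.08851613]), 'joint_velocities': array([ 3.74132999e-05,  1.32131911e-03, -1.43632898e-03,  5.45059085e-04,
       -6.44320966e-04, -1.47748495e-03,  1.57452262e-03]), 'tau': array([ 3.81446553e-04, -6.25440359e+01,  4.96027758e-02, -3.91594827e+01,
        1.63145241e-02,  9.83819074e-03,  9.24060657e-06]), 'position': array([0.15923682, 0.60396607, 0.22999626]), 'ee_rot': array([ 1.28524696e-01,  9.91706037e-01, -7.31652800e-04, -5.87435794e-05]), 'ft_force': array([ 0.30874492, -0.44823992, -0.26688258]), 'torque': array([-0.0350387 , -0.02601341,  0.04195912]), 'grasp_force': 0.0, 'grip_width': 0.999533593144922} 0.025
scene [[390.82586896   0.         281.81308277]
 [  0.         390.82586896 208.09852255]
 [  0.           0.           1.        ]] -0.054596206948979105 [1.11376966 0.30636845 0.75391419] [[-0.51847172  0.85506281 -0.00739345]
 [ 0.61211627  0.3650947  -0.70144105]
 [-0.59707684 -0.368203   -0.71268913]]
top [[518.61785914   0.         273.08612948]
 [  0.         518.61785914 206.29568263]
 [  0.           0.           1.        ]] 0.001051444549971547 [ 0.40785939 -0.03895579  1.65725493] [[ 0.00841963 -0.99990089  0.01128365]
 [-0.99406619 -0.00959324 -0.10835306]
 [ 0.10845056 -0.01030441 -0.99404844]]
```

View pics/top0.png

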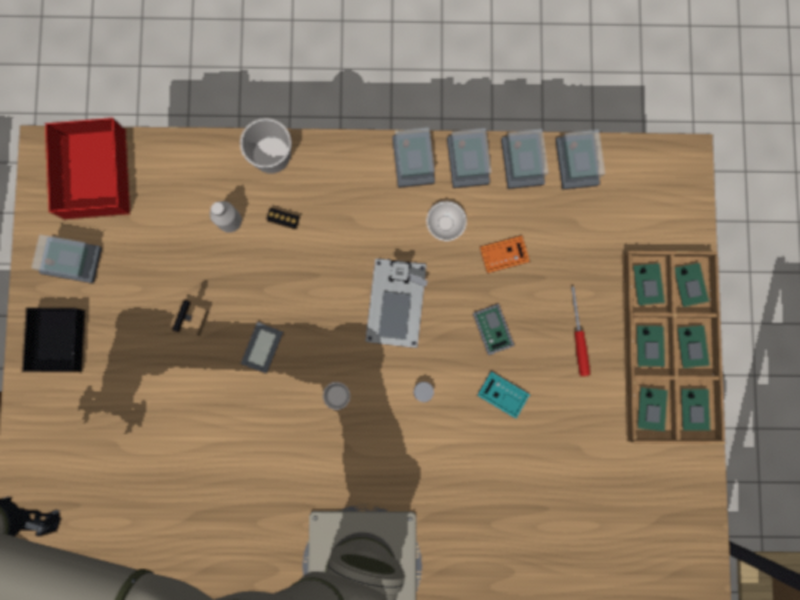

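View pics/scene0.png

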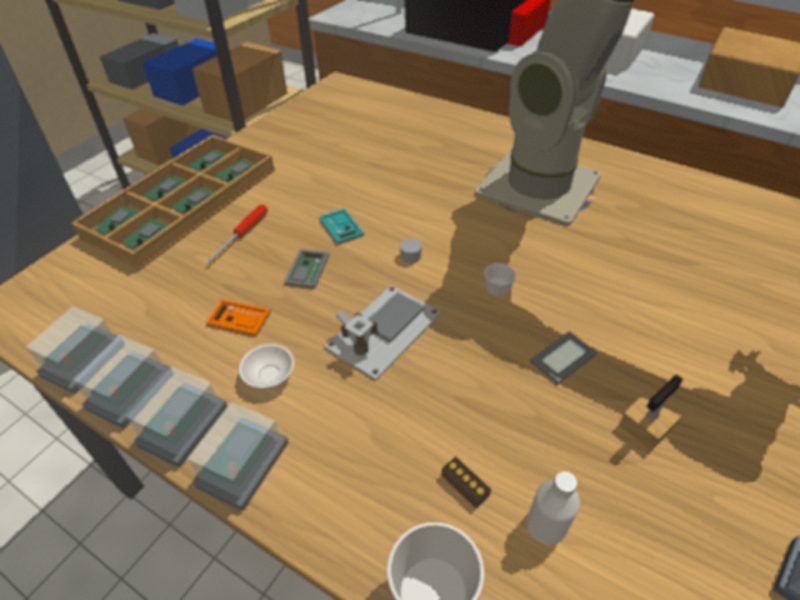

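Both views show these candidates (800 px top picture): the green board in a grey frame is at (494,328). Its look-alikes are orange (504,254), turquoise (503,394), six green boards in the tray at (650–695, 285–410), and glass boxes along the top edge. The framed window cover is at (263,347). The key is at (182,316), with its bar about vertical. The jig is at (396,303), with the knob at (401,271). I choose the loose green board and the cover at (263,347), and check both in a close crop.

```bash
python3 - <<'E'
from h import *
c=load('top');s=load('scene')
def crop(c,u,v,w,h): 
    return cv2.resize(c['color'][int(v-h/2):int(v+h/2),int(u-w/2):int(u+w/2),::-1],(400,300),interpolation=cv2.INTER_CUBIC)
a=np.vstack([np.hstack([crop(c,346,230,80,60),crop(c,184,243,80,60)]),np.hstack([crop(c,277,212,80,60),crop(c,128,220,80,60)])])
cv2.imwrite('pics/crop.png',a)
P=dep(c);Q=dep(s)
for n,(u0,v0) in dict(board=(346,230),cover=(184,243),jig=(277,212),keystand=(128,220)).items():
    o=plane(c,[[u0,v0]],0.02)[0]
    for nm,X,cc in(('top',P,c),('scene',Q,s)):
        m=(np.hypot(X[...,0]-o[0],X[...,1]-o[1])<.1)&(cc['depth']>0)
        z=X[m][:,2]; h=np.histogram(z,np.arange(-.01,.15,.004)); print(n,nm,o.round(3),[(round(b+.002,3),int(k)) for k,b in zip(*h) if k>4])
E
```

```text
board top [ 0.513 -0.287  0.02 ] [(np.float64(-0.008), 80), (np.float64(-0.004), 506), (np.float64(0.0), 955), (np.float64(0.004), 846), (np.float64(0.008), 428), (np.float64(0.012), 162), (np.float64(0.016), 50), (np.float64(0.02), 8)]
board scene [ 0.513 -0.287  0.02 ] [(np.float64(-0.004), 60), (np.float64(0.0), 1604), (np.float64(0.004), 504), (np.float64(0.008), 294), (np.float64(0.012), 143)]
cover top [0.468 0.223 0.02 ] [(np.float64(-0.008), 89), (np.float64(-0.004), 493), (np.float64(0.0), 967), (np.float64(0.004), 842), (np.float64(0.008), 384), (np.float64(0.012), 220), (np.float64(0.016), 72), (np.float64(0.02), 13)]
cover scene [0.468 0.223 0.02 ] [(np.float64(-0.004), 16), (np.float64(0.0), 1646), (np.float64(0.004), 1556), (np.float64(0.008), 321), (np.float64(0.012), 514), (np.float64(0.016), 49)]
jig top [ 0.568 -0.068  0.02 ] [(np.float64(-0.008), 41), (np.float64(-0.004), 204), (np.float64(0.0), 421), (np.float64(0.004), 498), (np.float64(0.008), 546), (np.float64(0.012), 441), (np.float64(0.016), 261), (np.float64(0.02), 248), (np.float64(0.024), 107), (np.float64
[... 1183 characters left out ...]
np.float64(0.088), 8), (np.float64(0.092), 8), (np.float64(0.096), 18), (np.float64(0.1), 43), (np.float64(0.104), 47), (np.float64(0.108), 9)]
keystand scene [0.539 0.402 0.02 ] [(np.float64(-0.004), 8), (np.float64(0.0), 2714), (np.float64(0.004), 1908), (np.float64(0.008), 33), (np.float64(0.012), 37), (np.float64(0.016), 39), (np.float64(0.02), 38), (np.float64(0.024), 41), (np.float64(0.028), 43), (np.float64(0.032), 43), (np.float64(0.036), 450), (np.float64(0.04), 102), (np.float64(0.044), 8), (np.float64(0.048), 7), (np.float64(0.056), 5), (np.float64(0.084), 9), (np.float64(0.088), 23), (np.float64(0.092), 9), (np.float64(0.096), 25), (np.float64(0.1), 60), (np.float64(0.104), 138)]
```

View pics/crop.png

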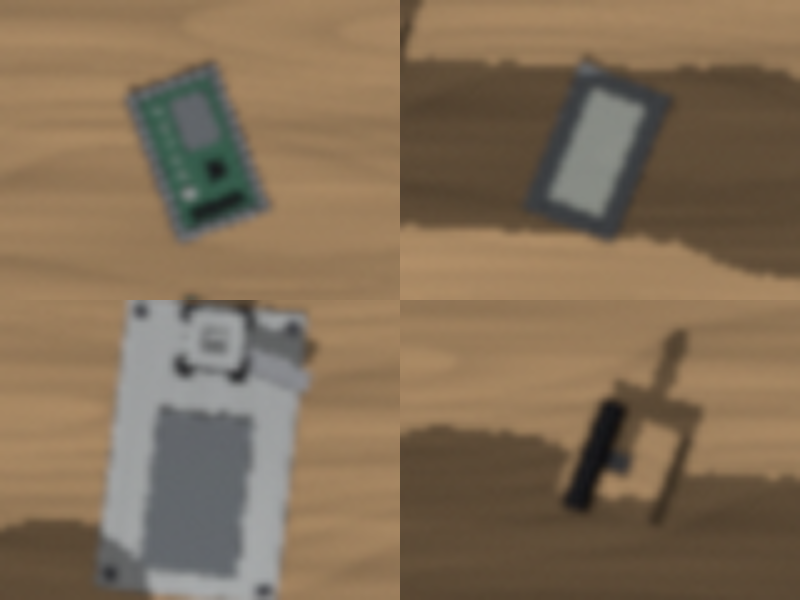

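The crop confirms all four. Top left is the green board in its grey frame and top right the windowed cover. Bottom left is the jig, with the knob above the back plate and its finger to the right. Bottom right is the key in its stand. I'll now measure with colour masks in both views.

```bash
cat >> h.py <<'E'
def blob(c,uv,rad,thr,extra=None):
    """subpixel mask centroid+contour of low R-B blob nearest uv"""
    k=4; im=cv2.resize(c['color'],None,fx=k,fy=k,interpolation=cv2.INTER_CUBIC).astype(int)
    m=((im[...,0]-im[...,2])<thr)
    if extra is not None: m&=extra(im)
    m=m.astype(np.uint8); g=np.zeros_like(m); cv2.circle(g,(int(uv[0]*k),int(uv[1]*k)),int(rad*k),1,-1); m&=g
    m=cv2.morphologyEx(m,cv2.MORPH_OPEN,np.ones((5,5),np.uint8))
    cs,_=cv2.findContours(m,cv2.RETR_EXTERNAL,cv2.CHAIN_APPROX_NONE)
    q=max(cs,key=cv2.contourArea); return (cv2.convexHull(q).reshape(-1,2)+.5)/k-.5
def rect(c,cont,z):
    X=plane(c,cont,z)[:,:2]; (ce,sz,a)=cv2.minAreaRect((X*1000).astype(np.float32))
    a=np.deg2rad(a)
    if sz[0]<sz[1]: sz=sz[::-1]; a+=np.pi/2
    a=(a+np.pi/2)%np.pi-np.pi/2
    return np.array(ce),np.array(sz),a   # mm, long-axis angle
def tri(cs,uvs):
    A=[];b=[]
    for c,uv in zip(cs,uvs):
        o,r=rays(c,uv); r=r[0]/np.linalg.norm(r[0]); M=np.eye(3)-np.outer(r,r); A.append(M); b.append(M@o)
    return np.linalg.lstsq(np.vstack(A),np.hstack(b),rcond=None)[0]
def cen(q):
    M=cv2.moments(q.astype(np.float32)); return np.array([M['m10'],M['m01']])/M['m00']
E
python3 - <<'E'
from h import *
c=load('top');s=load('scene')
D=dict(board=((346,230),25,.005,15,(215,188)),cover=((184,243),25,.005,15,(394,250)),keybar=((128,220),20,.091,10,(465,276)),base=((277,212),42,.004,20,(268,232)))
blk=lambda im: im.max(2)<55
for n,(uv,r,z,t,su) in D.items():
    e=blk if n=='keybar' else None
    q=blob(c,uv,r,t,e); ce,sz,a=rect(c,q,z); 
    rr={'base':65}.get(n,38)
    q2=blob(s,su,rr,t,e); c2,s2,a2=rect(s,q2,z)
    print(n,'top',ce.round(1),sz.round(1),round(a,3),'scene',c2.round(1),s2.round(1),round(a2,3),'tri',(tri([c,s],[cen(q),cen(q2)])*1000).round(1))
# heights by depth
P=dep(c)
bp=blob(c,(276,220),30,20,lambda im:(im.max(2)<145)&(im.max(2)>85)&(im[...,2]-im[...,0]>3))
print('plate',[x for x in rect(c,bp,.018)])
bp=blob(s,(280,220),45,20,lambda im:(im.max(2)<145)&(im.max(2)>85)&(im[...,2]-im[...,0]>3))
print('plate s',[x for x in rect(s,bp,.018)])
for px in [(276,220),(277,250),(262,215)]: print(c['color'][px[1],px[0]], P[px[1],px[0]].round(3))
# knob: high points
for nm,cc in(('top',c),('scene',s)):
    X=dep(cc); m=(X[...,2]>.062)&(X[...,2]<.085)&(abs(X[...,0]-.65)<.06)&(abs(X[...,1]+.08)<.06)&(cc['depth']>0)
    if m.sum(): print('knob',nm,m.sum(),X[m].mean(0).round(4),X[m].min(0).round(3),X[m].max(0).round(3))
print(proj(c,[[.64,-.08,.072]]),proj(s,[[.64,-.08,.072]]))
E
```

```text
board top [ 513.9 -286.2] [99.7 61.5] 0.346 scene [ 512.8 -288. ] [100.6  60. ] 0.348 tri [ 514.1 -286.8    4.7]
cover top [468.5 229.3] [100.1  62.9] -0.355 scene [466.7 228.3] [102.5  62.1] -0.356 tri [468.7 228.9   5. ]
keybar top [528.8 381.5] [65.7 23. ] -0.343 scene [531.  386.7] [80.8 14.2] -0.33 tri [529.4 385.9  87.4]
base top [571.3 -70.2] [191.9 120.9] -0.119 scene [568.5 -85.9] [191.7 150.4] -0.115 tri [573.5 -72.8   2.1]
plate [array([541.83135986, -65.12188721]), array([103.2724762 ,  65.70329285]), np.float64(-0.09868316787677678)]Traceback (most recent call last):
  File "<stdin>", line 15, in <module>
  File "h.py", line 26, in blob
    q=max(cs,key=cv2.contourArea); return (cv2.convexHull(q).reshape(-1,2)+.5)/k-.5
ValueError: max() iterable argument is empty
```

```bash
python3 - <<'E'
from h import *
c=load('top');s=load('scene')
J0=np.array([.5420,-.0662]);a0=-.112
R=lambda a:np.array([[np.cos(a),-np.sin(a)],[np.sin(a),np.cos(a)]])
# edges: intensity half-crossing sampled along lines normal to the plate edges, points on plane z
def edges(cc,z,hx,hy,J,a,rng,mode):
    g=cv2.cvtColor(cc['color'],cv2.COLOR_RGB2GRAY).astype(np.float32) if mode=='g' else (cc['color'][...,0].astype(np.float32)-cc['color'][...,2])
    out={}
    for n,d,t,h in(('+x',(1,0),(0,1),hx),('-x',(-1,0),(0,1),hx),('+y',(0,1),(1,0),hy),('-y',(0,-1),(1,0),hy)):
        res=[]
        for f in np.linspace(-.8,.8,33)*(hy if t[1] else hx):
            o=np.arange(-rng,rng+1e-9,.00025)
            X=J+((h+o)[:,None]*np.array(d)+f*np.array(t))@R(a).T
            p=proj(cc,np.c_[X,np.full(len(X),z)]).astype(np.float32)
            v=cv2.remap(g,p[:,0].reshape(1,-1),p[:,1].reshape(1,-1),cv2.INTER_CUBIC)[0]
            gr=np.abs(np.gradient(cv2.GaussianBlur(v.reshape(1,-1),(21,1),0)[0])); w=gr*(gr>gr.max()*.5)
            res.append((f,(w*o).sum()/w.sum()))
        r=np.array(res); k=abs(r[:,1]-np.median(r[:,1]))<.003
        pf=np.polyfit(r[k,0],r[k,1],1); out[n]=(round(np.median(r[:,1])*1e3,2),round(pf[0],3),int(k.sum()))
    return out
for nm,cc in(('top',c),('scene',s)):
    print(nm,'plate',edges(cc,.018,.05,.031,J0,a0,.007,'g'))
    b=J0+R(a0)@[.0295,0]
    print(nm,'base',edges(cc,.008,.0945,.058,b,a0,.008,'d'))
for nm,cc in(('top',c),('scene',s)):
    X=dep(cc)
    for n,lo,hi,o in(('knob',.066,.085,(.633,-.077)),('bar',.096,.115,(.529,.386)),('standtop',.03,.042,(.529,.386))):
        m=(X[...,2]>lo)&(X[...,2]<hi)&(np.hypot(X[...,0]-o[0],X[...,1]-o[1])<.06)&(cc['depth']>0)
        if m.sum():
            h=rect(cc,np.argwhere(m)[:,::-1].astype(float),np.median(X[m][:,2])); print(n,nm,m.sum(),np.median(X[m],0).round(4),h[0].round(1),h[1].round(1),h[2].round(3))
uv=proj(c,[[.633,-.077,.072]])[0]; uw=proj(s,[[.633,-.077,.072]])[0]; uk=proj(c,[[.529,.386,.09]])[0]; us=proj(s,[[.529,.386,.09]])[0]
def crop(c,u): x,y=np.round(u).astype(int); print(x,y); return cv2.resize(c['color'][y-15:y+15,x-20:x+20,::-1],(400,300),interpolation=cv2.INTER_CUBIC)
cv2.imwrite('pics/knob.png',np.vstack([np.hstack([crop(c,uv),crop(s,uw)]),np.hstack([crop(c,uk),crop(s,us)])]))
E
```

```text
top plate {'+x': (np.float64(3.15), np.float64(-0.015), 33), '-x': (np.float64(1.14), np.float64(0.009), 33), '+y': (np.float64(1.12), np.float64(0.011), 33), '-y': (np.float64(-0.38), np.float64(-0.006), 33)}
top base {'+x': (np.float64(0.42), np.float64(-0.011), 33), '-x': (np.float64(1.01), np.float64(0.003), 33), '+y': (np.float64(1.84), np.float64(0.004), 33), '-y': (np.float64(-0.46), np.float64(0.0), 30)}
scene plate {'+x': (np.float64(0.79), np.float64(0.042), 31), '-x': (np.float64(-0.91), np.float64(0.017), 33), '+y': (np.float64(4.38), np.float64(0.011), 32), '-y': (np.float64(-0.57), np.float64(-0.008), 33)}
scene base {'+x': (np.float64(3.75), np.float64(-0.003), 33), '-x': (np.float64(0.29), np.float64(0.004), 33), '+y': (np.float64(3.31), np.float64(0.004), 33), '-y': (np.float64(0.34), np.float64(-0.005), 28)}
knob top 139 [ 0.629  -0.0764  0.0718] [632.7 -76.2] [47.1 44.1] -0.158
bar top 116 [0.5291 0.3842 0.102 ] [529.9 383.6] [68.9 16.3] -0.343
standtop top 218 [0.5249 0.3739 0.0352] [529.7 384.4] [62.2 59.8] 1.25
knob scene 236 [ 0.6383 -0.0744  0.0716] [637.9 -73. ] [48.1 47.1] 1.448
bar scene 210 [0.5361 0.3857 0.1027] [534.8 386.7] [72.8 14.9] -0.322
standtop scene 595 [0.5386 0.387  0.0365] [533.5 386.1] [66.9 59.5] -0.313
280 190
250 227
127 221
465 275
```

View pics/knob.png

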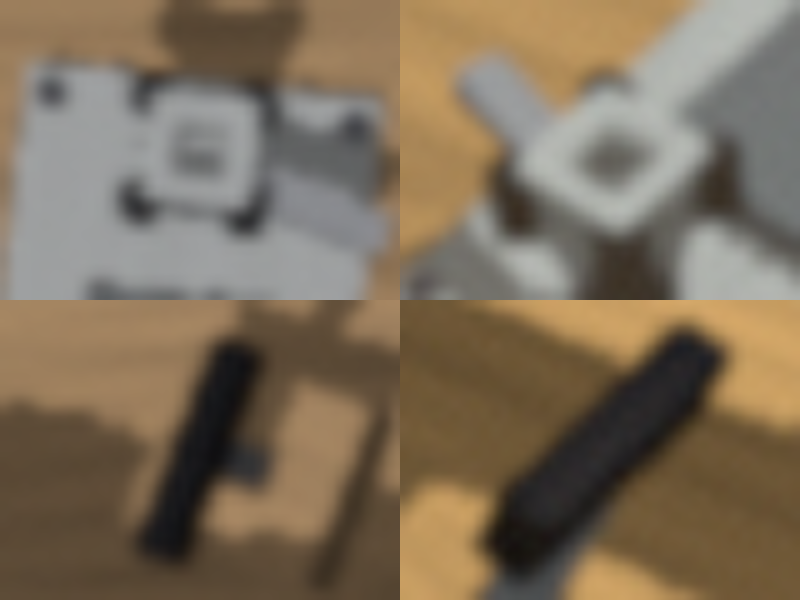

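The lower crops show the key bar; the upper ones show the knob's recess at (280,189) in the top image and its finger pointing right (world -y). The measurements are:

| Item | Position (m) | Angle (rad) | Height / check |
|---|---|---|---|
| Board | (.514, -.287) | .347 | centre z 5 mm |
| Cover | (.4685, .229) | -.355 | centre z 5 mm |
| Jig | (.542, -.0655) | -.105 | knob at (.6336, -.075), recess angle about -.14 |
| Key | (.530, .3845) | -.335 | bar top at 102 mm |

All sizes and heights agree with the text. Next I plan the reach to the board.

```bash
cat > plan.py <<'E'
from h import *
from scipy.spatial.transform import Rotation as Ro
def Rt(psi):
    y=np.array([np.cos(psi),np.sin(psi),0]);z=np.array([0,0,-1.]);return np.c_[np.cross(y,z),y,z]
def state():
    o=get_obs(); R=Ro.from_quat(o['ee_rot']).as_matrix(); return o,np.array(o['position']),R
def plan(wps):
    o,p,R=state(); print('now',p.round(4),'psi',np.arctan2(R[1,1],R[0,1]).round(3),'grip',round(o['grip_width'],3),'q',np.round(o['joint_pos'],2))
    for (x,y,z,psi,n) in wps:
        T=np.array([x,y,z]);d=R.T@(T-p);w=(Ro.from_matrix(R.T@Rt(psi))).as_rotvec()
        if n==0: print('sum',d.round(4),w.round(4))
        for k in range(0,n,5): # split calls
            m=min(5,n-k); dd=R.T@(T-p)*m/(n-k); ww=Ro.from_matrix(R.T@Rt(psi)).as_rotvec()*m/(n-k)
            print('call',[[*np.round(dd*i/m,3).tolist(),*np.round(ww*i/m,3).tolist()] for i in range(1,m+1)])
            p=p+R@np.round(dd,3); R=R@Ro.from_rotvec(np.round(ww,3)).as_matrix()
E
python3 - <<'E'
from plan import *
plan([(.45,.45,.23,.5,10),(.62,.1,.23,-.35,10),(.514,-.287,.1,-1.224,15)])
E
```

```text
now [0.1592 0.604  0.2301] psi 1.313 grip 1.003 q [-1.34  0.33 -0.06  1.46  0.02  1.35 -0.09]
call [[-0.032, -0.007, 0.0, -0.0, 0.0, 0.081], [-0.064, -0.015, 0.0, -0.0, 0.0, 0.163], [-0.096, -0.022, 0.0, -0.0, 0.0, 0.244], [-0.128, -0.03, 0.0, -0.0, 0.0, 0.325], [-0.16, -0.037, 0.0, -0.001, 0.0, 0.407]]
call [[-0.032, 0.006, 0.0, -0.0, 0.0, 0.081], [-0.065, 0.012, 0.0, -0.0, 0.0, 0.162], [-0.097, 0.017, 0.0, -0.0, 0.0, 0.244], [-0.13, 0.023, 0.0, -0.0, 0.0, 0.325], [-0.162, 0.029, 0.0, -0.0, 0.0, 0.406]]
call [[-0.039, -0.002, 0.0, 0.0, 0.0, 0.085], [-0.078, -0.004, 0.0, 0.0, 0.0, 0.17], [-0.117, -0.006, 0.0, 0.0, 0.0, 0.255], [-0.156, -0.007, 0.0, 0.0, 0.0, 0.34], [-0.195, -0.009, 0.0, 0.0, 0.0, 0.425]]
call [[-0.036, 0.014, 0.0, 0.0, 0.0, 0.085], [-0.072, 0.028, 0.0, 0.0, 0.0, 0.17], [-0.108, 0.043, 0.0, 0.0, 0.0, 0.255], [-0.145, 0.057, 0.0, 0.0, 0.0, 0.34], [-0.181, 0.071, 0.0, 0.0, 0.0, 0.425]]
call [[-0.027, 0.002, 0.009, 0.0, 0.0, 0.058], [-0.053, 0.004, 0.017, 0.0, 0.0, 0.117], [-0.08, 0.007, 0.026, 0.0, 0.0, 0.175], [-0.107, 0.009, 0.035, 0.0, 0.0, 0.233], [-0.133, 0.011, 0.043, 0.0, 0.0, 0.291]]
call [[-0.025, 0.01, 0.009, 0.0, 0.0, 0.058], [-0.05, 0.02, 0.017, 0.0, 0.0, 0.117], [-0.075, 0.029, 0.026, 0.0, 0.0, 0.175], [-0.1, 0.039, 0.035, 0.0, 0.0, 0.233], [-0.125, 0.049, 0.044, 0.0, 0.0, 0.292]]
call [[-0.021, 0.016, 0.009, 0.0, -0.0, 0.058], [-0.042, 0.033, 0.017, 0.0, -0.0, 0.116], [-0.063, 0.049, 0.026, 0.0, -0.0, 0.175], [-0.084, 0.066, 0.035, 0.0, -0.0, 0.233], [-0.105, 0.082, 0.043, 0.0, -0.0, 0.291]]
```

>>> {"fn": "jog_arm", "kwargs": {
  "increments": [
    [-0.032, -0.007, 0, 0, 0, 0.081, 1],
    [-0.064, -0.015, 0, 0, 0, 0.163, 1],
    [-0.096, -0.022, 0, 0, 0, 0.244, 1],
    [-0.128, -0.03, 0, 0, 0, 0.325, 1],
    [-0.16, -0.037, 0, 0, 0, 0.407, 1]
  ]
}}

```text
clock: 0.52
position: [0.3058, 0.5266, 0.2305]
ee_rot: [0.328, 0.945, -0.0, -0.0]
ft_force: [0.8, 1.5, -0.2]
grip_width: 0.999
grasp_force: 0.0
```

>>> {"fn": "jog_arm", "kwargs": {
  "increments": [
    [-0.032, 0.006, 0, 0, 0, 0.081, 1],
    [-0.065, 0.012, 0, 0, 0, 0.162, 1],
    [-0.097, 0.017, 0, 0, 0, 0.244, 1],
    [-0.13, 0.023, 0, 0, 0, 0.325, 1],
    [-0.162, 0.029, 0, 0, 0, 0.406, 1]
  ]
}}

```text
clock: 0.93
position: [0.4513, 0.4495, 0.2305]
ee_rot: [0.512, 0.859, -0.0, -0.0]
ft_force: [0.7, 1.3, 0.2]
grip_width: 1.001
grasp_force: 0.0
```

>>> {"fn": "jog_arm", "kwargs": {
  "increments": [
    [-0.039, -0.002, 0, 0, 0, 0.085, 1],
    [-0.078, -0.004, 0, 0, 0, 0.17, 1],
    [-0.117, -0.006, 0, 0, 0, 0.255, 1],
    [-0.156, -0.007, 0, 0, 0, 0.34, 1],
    [-0.195, -0.009, 0, 0, 0, 0.425, 1]
  ]
}}

```text
clock: 1.35
position: [0.536, 0.2734, 0.2305]
ee_rot: [0.682, 0.732, -0.0, -0.0]
ft_force: [-0.0, 0.5, -0.3]
grip_width: 0.998
grasp_force: 0.0
```

>>> {"fn": "jog_arm", "kwargs": {
  "increments": [
    [-0.036, 0.014, 0, 0, 0, 0.085, 0.75],
    [-0.072, 0.028, 0, 0, 0, 0.17, 0.75],
    [-0.108, 0.043, 0, 0, 0, 0.255, 0.75],
    [-0.145, 0.057, 0, 0, 0, 0.34, 0.75],
    [-0.181, 0.071, 0, 0, 0, 0.425, 0.75]
  ]
}}

```text
clock: 1.77
position: [0.6203, 0.0982, 0.2306]
ee_rot: [0.821, 0.572, -0.0, -0.0]
ft_force: [0.2, -0.2, -0.7]
grip_width: 0.877
grasp_force: 0.0
```

Tracking is precise, so I continue.

>>> {"fn": "jog_arm", "kwargs": {
  "increments": [
    [-0.027, 0.002, 0.009, 0, 0, 0.058, 0.75],
    [-0.053, 0.004, 0.017, 0, 0, 0.117, 0.75],
    [-0.08, 0.007, 0.026, 0, 0, 0.175, 0.75],
    [-0.107, 0.009, 0.035, 0, 0, 0.233, 0.75],
    [-0.133, 0.011, 0.043, 0, 0, 0.291, 0.75]
  ]
}}

```text
clock: 2.18
position: [0.5838, -0.03, 0.1869]
ee_rot: [0.895, 0.447, -0.0, -0.0]
ft_force: [0.5, -0.4, 0.1]
grip_width: 0.874
grasp_force: 0.0
```

>>> {"fn": "jog_arm", "kwargs": {
  "increments": [
    [-0.025, 0.01, 0.009, 0, 0, 0.058, 0.75],
    [-0.05, 0.02, 0.017, 0, 0, 0.117, 0.75],
    [-0.075, 0.029, 0.026, 0, 0, 0.175, 0.75],
    [-0.1, 0.039, 0.035, 0, 0, 0.233, 0.75],
    [-0.125, 0.049, 0.044, 0, 0, 0.292, 0.75]
  ]
}}

```text
clock: 2.6
position: [0.5485, -0.1591, 0.1432]
ee_rot: [0.95, 0.312, -0.0, -0.0]
ft_force: [1.0, -0.8, 0.4]
grip_width: 0.871
grasp_force: 0.0
```

>>> {"fn": "jog_arm", "kwargs": {
  "increments": [
    [-0.021, 0.016, 0.009, 0, 0, 0.058, 0.75],
    [-0.042, 0.033, 0.017, 0, 0, 0.116, 0.75],
    [-0.063, 0.049, 0.026, 0, 0, 0.175, 0.75],
    [-0.084, 0.066, 0.035, 0, 0, 0.233, 0.75],
    [-0.105, 0.082, 0.043, 0, 0, 0.291, 0.75]
  ]
}}

```text
clock: 3.02
position: [0.513, -0.2875, 0.1]
ee_rot: [0.985, 0.171, -0.0, -0.0]
ft_force: [0.1, 0.2, -0.8]
grip_width: 0.877
grasp_force: 0.0
```

>>> {"fn": "jog_arm", "kwargs": {
  "increments": [
    [0, 0, 0.02, 0, 0, 0, 0.75],
    [0, 0, 0.04, 0, 0, 0, 0.75],
    [0, 0, 0.06, 0, 0, 0, 0.75],
    [0, 0, 0.06, 0, 0, 0, 0.75]
  ]
}}

```text
clock: 3.35
position: [0.5114, -0.2852, 0.037]
ee_rot: [0.985, 0.173, -0.003, -0.002]
ft_force: [-1.2, 0.3, -0.8]
grip_width: 0.876
grasp_force: 0.0
```

```bash
python3 - <<'E'
from plan import *
c=grab('top');s=grab('scene')
plan([(.514,-.287,.03,-1.224,0)])
def crop(c,u,a,b): x,y=np.round(u).astype(int); return cv2.resize(c['color'][y-b:y+b,x-a:x+a,::-1],(400,600),interpolation=cv2.INTER_CUBIC)
cv2.imwrite('pics/b1.png',np.hstack([crop(c,proj(c,[[.514,-.287,.03]])[0],30,45),crop(s,proj(s,[[.514,-.287,.03]])[0],30,45)]))
E
```

```text
now [ 0.5132 -0.2864  0.0406] psi -1.224 grip 0.876 q [-0.14  0.52  0.72  1.79 -0.41  0.99 -0.48]
sum [0.0005 0.0008 0.0106] [-0.0008  0.0013 -0.0001]
```

View pics/b1.png

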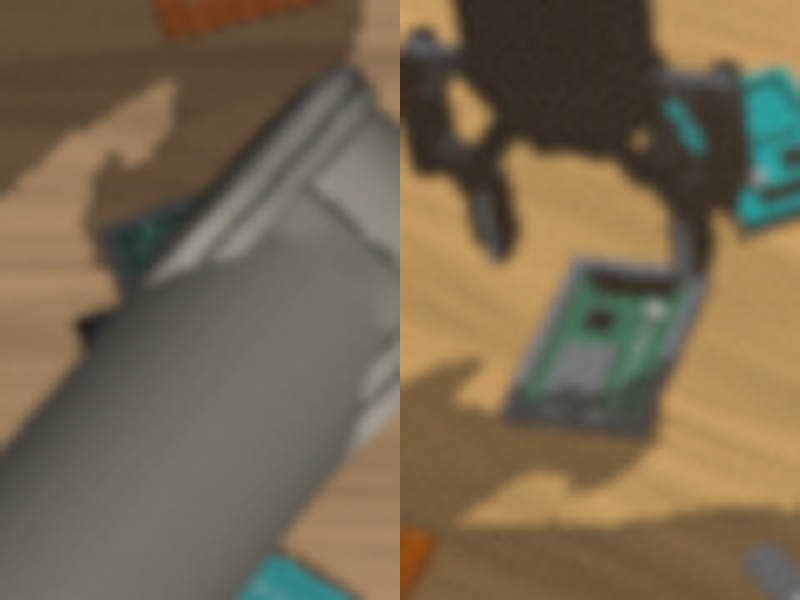

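The gripper straddles the board's long sides, with the fingertips at crop pixels (500,258) and (690,270) still well above the table. I lower until contact.

>>> {"fn": "jog_arm", "kwargs": {
  "increments": [
    [0, 0.001, 0.004, 0, 0, 0, 0.75],
    [0, 0.001, 0.008, 0, 0, 0, 0.75],
    [0, 0.001, 0.011, 0, 0, 0, 0.75],
    [0, 0.001, 0.013, 0, 0, 0, 0.75],
    [0, 0.001, 0.013, 0, 0, 0, 0.75]
  ]
}}

```text
clock: 3.87
position: [0.5139, -0.2872, 0.0276]
ee_rot: [0.985, 0.173, -0.0, -0.0]
ft_force: [-0.2, -0.3, 0.9]
grip_width: 0.875
grasp_force: 0.0
```

>>> {"fn": "jog_arm", "kwargs": {
  "increments": [
    [0, 0, 0.002, 0, 0, 0, 0.75],
    [0, 0, 0.002, 0, 0, 0, 0.75]
  ]
}}

```text
clock: 4.03
position: [0.514, -0.2874, 0.0256]
ee_rot: [0.985, 0.173, -0.0, -0.0]
ft_force: [-0.0, -0.2, 0.4]
grip_width: 0.877
grasp_force: 0.0
```

>>> {"fn": "jog_arm", "kwargs": {
  "increments": [
    [0, 0, 0.002, 0, 0, 0, 0.75],
    [0, 0, 0.002, 0, 0, 0, 0.75]
  ]
}}

```text
clock: 4.2
position: [0.5139, -0.2874, 0.0235]
ee_rot: [0.985, 0.173, -0.0, -0.0]
ft_force: [-0.4, 0.4, 0.3]
grip_width: 0.873
grasp_force: 0.0
```

>>> {"fn": "jog_arm", "kwargs": {
  "increments": [
    [0, 0, 0.002, 0, 0, 0, 0.75],
    [0, 0, 0.002, 0, 0, 0, 0.75]
  ]
}}

```text
clock: 4.37
position: [0.5139, -0.2874, 0.0215]
ee_rot: [0.985, 0.173, -0.0, -0.0]
ft_force: [-0.9, -0.1, -1.0]
grip_width: 0.878
grasp_force: 0.0
```

>>> {"fn": "jog_arm", "kwargs": {
  "increments": [
    [0, 0, 0.002, 0, 0, 0, 0.75],
    [0, 0, 0.002, 0, 0, 0, 0.75]
  ]
}}

```text
clock: 4.53
position: [0.5139, -0.2874, 0.0195]
ee_rot: [0.985, 0.173, -0.0, -0.0]
ft_force: [0.5, -0.2, 0.2]
grip_width: 0.87
grasp_force: 0.0
```

>>> {"fn": "jog_arm", "kwargs": {
  "increments": [
    [0, 0, 0.001, 0, 0, 0, 0.75],
    [0, 0, 0.001, 0, 0, 0, 0.75]
  ]
}}

```text
clock: 4.7
position: [0.514, -0.2874, 0.0186]
ee_rot: [0.985, 0.173, -0.0, -0.0]
ft_force: [0.4, -0.0, -0.7]
grip_width: 0.875
grasp_force: 0.0
```

>>> {"fn": "jog_arm", "kwargs": {
  "increments": [
    [0, 0, 0, 0, 0, 0, 0.3],
    [0, 0, 0, 0, 0, 0, 0.3],
    [0, 0, 0, 0, 0, 0, 0.3],
    [0, 0, 0, 0, 0, 0, 0.3],
    [0, 0, 0, 0, 0, 0, 0.3]
  ],
  "grip_force": 40
}}

```text
clock: 5.12
position: [0.5141, -0.2874, 0.0188]
ee_rot: [0.985, 0.173, 0.0, -0.0]
ft_force: [0.1, 0.8, -0.0]
grip_width: 0.652
grasp_force: 0.0
```

>>> {"fn": "jog_arm", "kwargs": {
  "increments": [
    [0, 0, 0, 0, 0, 0, 0.3],
    [0, 0, -0.003, 0, 0, 0, 0.3],
    [0, 0, -0.01, 0, 0, 0, 0.3],
    [0, 0, -0.02, 0, 0, 0, 0.3],
    [0, 0, -0.02, 0, 0, 0, 0.3]
  ]
}}

```text
clock: 5.53
position: [0.5151, -0.2882, 0.0412]
ee_rot: [0.985, 0.172, 0.001, 0.001]
ft_force: [1.0, 0.3, 0.8]
grip_width: 0.649
grasp_force: 0.0
```

```bash
python3 - <<'E'
from plan import *
s=grab('scene')
plan([(.514,-.287,.03,-1.224,0)])
x,y=np.round(proj(s,[[.514,-.287,.02]])[0]).astype(int)
cv2.imwrite('pics/b2.png',cv2.resize(s['color'][y-36:y+36,x-48:x+48,::-1],(800,600),interpolation=cv2.INTER_CUBIC)); print(x,y)
E
```

```text
now [ 0.5149 -0.2879  0.0403] psi -1.224 grip 0.65 q [-0.14  0.52  0.72  1.79 -0.41  0.98 -0.48]
sum [-0.0006 -0.0012  0.0103] [ 0.0015 -0.0021 -0.0001]
214 184
```

View pics/b2.png

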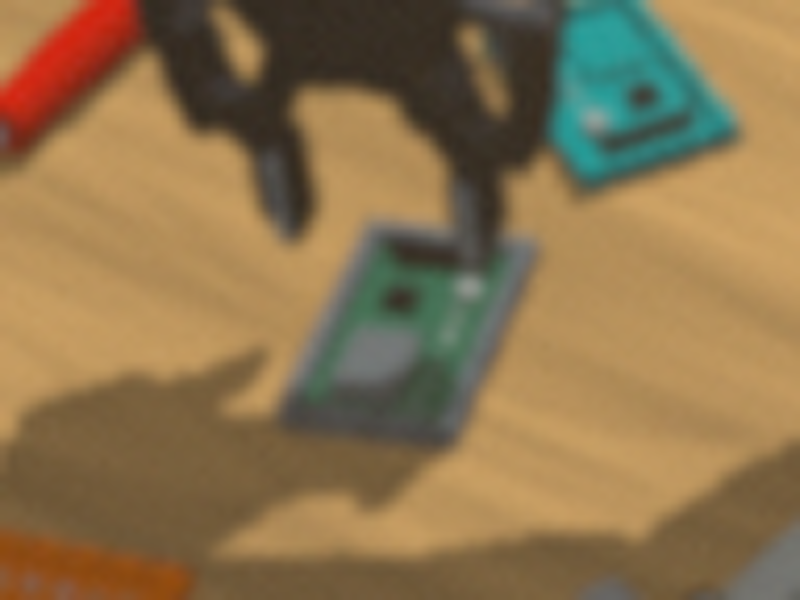

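The fingers closed above the board, which looks undisturbed. Fingertips are at crop pixels (290,240) and (480,265), so I compute their height.

```bash
python3 - <<'E'
from plan import *
s=load('scene')
for uv in((480,265),(290,240)):
    f=(214-48+uv[0]/8.333-.5,184-36+uv[1]/8.333-.5)
    for z in(.015,.02,.025,.03,.035,.04):
        X=plane(s,[f],z)[0][:2]-[.5149,-.2879]
        y=np.array([np.cos(-1.224),np.sin(-1.224)]); x=np.array([y[1],-y[0]])
        print(uv,z,'along y',round(X@y*1e3,1),'along x',round(X@x*1e3,1))
q=blob(s,(215,188),38,15); print(rect(s,q,.005))
E
```

```text
(480, 265) 0.015 along y -18.4 along x 28.4
(480, 265) 0.02 along y -20.7 along x 23.1
(480, 265) 0.025 along y -23.0 along x 17.7
(480, 265) 0.03 along y -25.3 along x 12.3
(480, 265) 0.035 along y -27.6 along x 7.0
(480, 265) 0.04 along y -29.8 along x 1.6
(290, 240) 0.015 along y 50.8 along x 28.7
(290, 240) 0.02 along y 48.0 along x 23.3
(290, 240) 0.025 along y 45.3 along x 17.9
(290, 240) 0.03 along y 42.5 along x 12.6
(290, 240) 0.035 along y 39.8 along x 7.2
(290, 240) 0.04 along y 37.1 along x 1.8
(array([ 499.15490723, -293.2467041 ]), array([130.35116577,  60.92043304]), np.float64(0.34998540663375666))
```

>>> {"fn": "jog_arm", "kwargs": {
  "increments": [
    [0, 0, 0, 0, 0, 0, 0.75],
    [0, 0, 0, 0, 0, 0, 0.75],
    [0, 0, 0.008, 0, 0, 0, 0.75],
    [0, 0, 0.016, 0, 0, 0, 0.75],
    [0, 0, 0.02, 0, 0, 0, 0.75]
  ]
}}

```text
clock: 6.0
position: [0.5133, -0.2869, 0.0169]
ee_rot: [0.985, 0.173, -0.001, -0.001]
ft_force: [0.3, -0.1, 0.4]
grip_width: 0.878
grasp_force: 0.0
```

>>> {"fn": "jog_arm", "kwargs": {
  "increments": [
    [0, 0, 0.002, 0, 0, 0, 0.75],
    [0, 0, 0.004, 0, 0, 0, 0.75],
    [0, 0, 0.004, 0, 0, 0, 0.75]
  ]
}}

```text
clock: 6.25
position: [0.5137, -0.2874, 0.0142]
ee_rot: [0.985, 0.172, -0.0, -0.0]
ft_force: [-0.7, -0.5, -0.6]
grip_width: 0.876
grasp_force: 0.0
```

>>> {"fn": "jog_arm", "kwargs": {
  "increments": [
    [0, 0, 0.002, 0, 0, 0, 0.75],
    [0, 0, 0.002, 0, 0, 0, 0.75]
  ]
}}

```text
clock: 6.42
position: [0.514, -0.2874, 0.0126]
ee_rot: [0.985, 0.173, 0.0, -0.0]
ft_force: [-0.7, 0.6, 0.1]
grip_width: 0.877
grasp_force: 0.0
```

>>> {"fn": "jog_arm", "kwargs": {
  "increments": [
    [0, 0, 0.002, 0, 0, 0, 0.75],
    [0, 0, 0.002, 0, 0, 0, 0.75]
  ]
}}

```text
clock: 6.58
position: [0.514, -0.2874, 0.0106]
ee_rot: [0.985, 0.173, -0.0, -0.0]
ft_force: [0.3, 0.4, -0.1]
grip_width: 0.877
grasp_force: 0.0
```

>>> {"fn": "jog_arm", "kwargs": {
  "increments": [
    [0, 0, 0, 0, 0, 0, 0.3],
    [0, 0, 0, 0, 0, 0, 0.3],
    [0, 0, 0, 0, 0, 0, 0.3],
    [0, 0, 0, 0, 0, 0, 0.3],
    [0, 0, 0, 0, 0, 0, 0.3]
  ]
}}

```text
clock: 7.0
position: [0.5141, -0.2875, 0.0108]
ee_rot: [0.985, 0.173, 0.0, -0.0]
ft_force: [-0.1, -0.6, 0.6]
grip_width: 0.653
grasp_force: 0.0
```

>>> {"fn": "jog_arm", "kwargs": {
  "increments": [
    [0, 0, 0, 0, 0, 0, 0.15],
    [0, 0, 0, 0, 0, 0, 0.15],
    [0, 0, 0, 0, 0, 0, 0.15],
    [0, 0, 0, 0, 0, 0, 0.15]
  ]
}}

```text
clock: 7.33
position: [0.514, -0.2874, 0.0107]
ee_rot: [0.985, 0.173, -0.0, -0.0]
ft_force: [1.2, 0.3, 0.7]
grip_width: 0.576
grasp_force: 0.0
```

```bash
python3 - <<'E'
from plan import *
s=grab('scene')
x,y=np.round(proj(s,[[.514,-.287,.02]])[0]).astype(int)
cv2.imwrite('pics/b3.png',cv2.resize(s['color'][y-24:y+24,x-32:x+32,::-1],(800,600),interpolation=cv2.INTER_CUBIC)); print(x,y)
E
```

```text
214 184
```

View pics/b3.png

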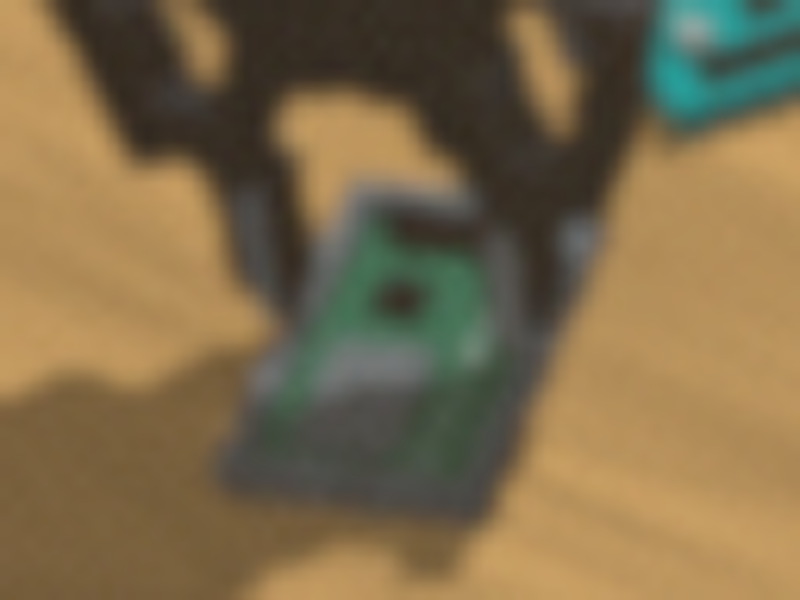

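The fingers are now beside the board's rims, at (290,280) and (545,300) in the crop, with a small gap left. The opening scale just isn't linear, so I close further.

>>> {"fn": "jog_arm", "kwargs": {
  "increments": [
    [0, 0, 0, 0, 0, 0, -0.1],
    [0, 0, 0, 0, 0, 0, -0.1],
    [0, 0, 0, 0, 0, 0, -0.1],
    [0, 0, 0, 0, 0, 0, -0.1],
    [0, 0, 0, 0, 0, 0, -0.1]
  ]
}}

```text
clock: 7.8
position: [0.514, -0.2875, 0.0108]
ee_rot: [0.985, 0.173, 0.0, -0.0]
ft_force: [-0.5, 0.6, -1.3]
grip_width: 0.447
grasp_force: 0.0
```

>>> {"fn": "jog_arm", "kwargs": {
  "increments": [
    [0, 0, 0, 0, 0, 0, -0.1],
    [0, 0, 0, 0, 0, 0, -0.1],
    [0, 0, 0, 0, 0, 0, -0.1]
  ]
}}

```text
clock: 8.05
position: [0.514, -0.2875, 0.0108]
ee_rot: [0.985, 0.173, -0.0, -0.0]
ft_force: [-0.1, 0.5, -0.8]
grip_width: 0.449
grasp_force: 0.0
```

```bash
python3 - <<'E'
from plan import *
s=grab('scene'); X=dep(s)
y=np.array([np.cos(-1.224),np.sin(-1.224)]); x=np.array([y[1],-y[0]])
D=X[...,:2]-[.514,-.2875]; a=D@y; b=D@x
q=(s['depth']>0)&(abs(b)<.018)&(abs(a)<.07)&(s['color'].max(2)<75)&(X[...,2]<.07)
for lo in np.arange(-.07,.07,.008):
    m=q&(a>=lo)&(a<lo+.008)
    if m.sum()>3: print(round(lo*1e3),m.sum(),'z',np.percentile(X[...,2][m],[2,20,50]).round(4),'b',np.median(b[m]).round(3))
cv2.imwrite('pics/b4.png',cv2.resize(s['color'][160:208,182:246,::-1],(800,600),interpolation=cv2.INTER_CUBIC))
E
```

```text
-46 7 z [0.0643 0.0666 0.0675] b -0.015
-38 33 z [0.0272 0.0383 0.0582] b -0.007
-30 29 z [0.0191 0.0415 0.06  ] b -0.009
-22 5 z [0.0479 0.0503 0.0578] b -0.012
2 5 z [0.0074 0.0075 0.0077] b 0.014
18 49 z [0.015  0.0236 0.0428] b -0.006
26 6 z [0.0602 0.0652 0.0655] b -0.011
34 16 z [0.0633 0.0661 0.068 ] b -0.005
42 4 z [0.0669 0.0679 0.0691] b -0.01
```

View pics/b4.png

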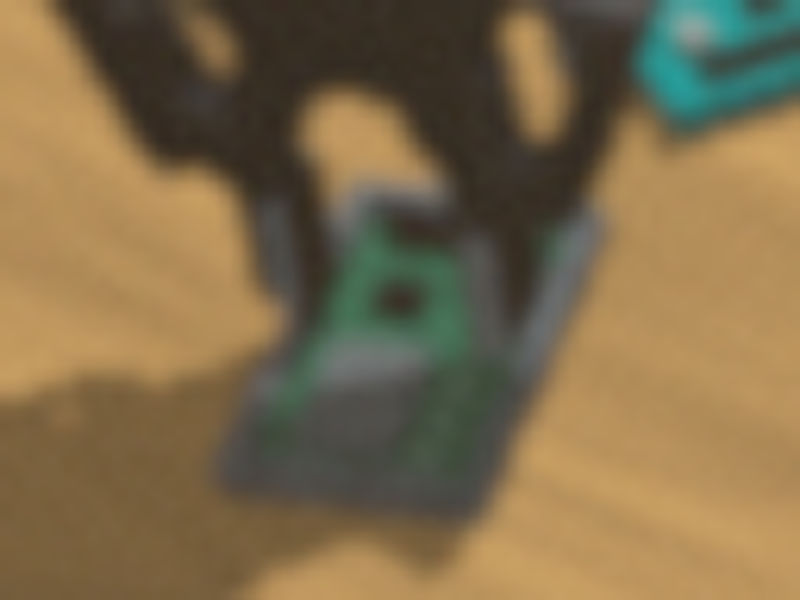

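The fingertips are still above the board, at about z 15 mm by depth. Open, they stand farther back than the nominal figure. I open and go down until real contact.

>>> {"fn": "jog_arm", "kwargs": {
  "increments": [
    [0, 0, -0.01, 0, 0, 0, 0.75],
    [0, 0, -0.01, 0, 0, 0, 0.75],
    [0, 0, -0.01, 0, 0, 0, 0.75],
    [0, 0, -0.01, 0, 0, 0, 0.75],
    [0, 0, -0.01, 0, 0, 0, 0.75]
  ]
}}

```text
clock: 8.52
position: [0.514, -0.2873, 0.0208]
ee_rot: [0.985, 0.173, 0.0, -0.0]
ft_force: [0.0, 0.7, 0.3]
grip_width: 0.877
grasp_force: 0.0
```

>>> {"fn": "jog_arm", "kwargs": {
  "increments": [
    [0, 0, 0, 0, 0, 0, 0.75],
    [0, 0, 0.004, 0, 0, 0, 0.75],
    [0, 0, 0.008, 0, 0, 0, 0.75],
    [0, 0, 0.012, 0, 0, 0, 0.75],
    [0, 0, 0.012, 0, 0, 0, 0.75]
  ]
}}

```text
clock: 8.93
position: [0.5134, -0.2871, 0.0076]
ee_rot: [0.985, 0.173, -0.001, -0.0]
ft_force: [-0.6, 0.9, 0.2]
grip_width: 0.872
grasp_force: 0.0
```

>>> {"fn": "jog_arm", "kwargs": {
  "increments": [
    [0, 0, 0.002, 0, 0, 0, 0.75],
    [0, 0, 0.002, 0, 0, 0, 0.75]
  ]
}}

```text
clock: 9.1
position: [0.5138, -0.2874, 0.0064]
ee_rot: [0.985, 0.173, -0.0, -0.0]
ft_force: [0.3, 0.3, -0.3]
grip_width: 0.875
grasp_force: 0.0
```

>>> {"fn": "jog_arm", "kwargs": {
  "increments": [
    [0, 0, 0.002, 0, 0, 0, 0.75],
    [0, 0, 0.002, 0, 0, 0, 0.75]
  ]
}}

```text
clock: 9.27
position: [0.5139, -0.2874, 0.0045]
ee_rot: [0.985, 0.173, -0.0, -0.0]
ft_force: [-1.1, -0.4, -0.2]
grip_width: 0.875
grasp_force: 0.0
```

>>> {"fn": "jog_arm", "kwargs": {
  "increments": [
    [0, 0, 0.002, 0, 0, 0, 0.75],
    [0, 0, 0.002, 0, 0, 0, 0.75]
  ]
}}

```text
clock: 9.43
position: [0.5139, -0.2873, 0.0025]
ee_rot: [0.985, 0.173, -0.0, -0.0]
ft_force: [-0.7, 0.1, -0.5]
grip_width: 0.875
grasp_force: 0.0
```

>>> {"fn": "jog_arm", "kwargs": {
  "increments": [
    [0, 0, 0.002, 0, 0, 0, 0.75],
    [0, 0, 0.002, 0, 0, 0, 0.75]
  ]
}}

```text
clock: 9.6
position: [0.5139, -0.2873, 0.0005]
ee_rot: [0.985, 0.173, -0.0, -0.0]
ft_force: [-0.1, 0.2, 0.9]
grip_width: 0.876
grasp_force: 0.0
```

>>> {"fn": "jog_arm", "kwargs": {
  "increments": [
    [0, 0, 0.002, 0, 0, 0, 0.75],
    [0, 0, 0.002, 0, 0, 0, 0.75]
  ]
}}

```text
clock: 9.77
position: [0.5139, -0.2874, -0.0015]
ee_rot: [0.985, 0.173, -0.0, -0.0]
ft_force: [0.2, 0.5, -0.2]
grip_width: 0.876
grasp_force: 0.0
```

>>> {"fn": "jog_arm", "kwargs": {
  "increments": [
    [0, 0, 0.002, 0, 0, 0, 0.75],
    [0, 0, 0.002, 0, 0, 0, 0.75]
  ]
}}

```text
clock: 9.93
position: [0.5139, -0.2874, -0.0035]
ee_rot: [0.985, 0.173, -0.0, -0.0]
ft_force: [-0.4, -0.1, -0.3]
grip_width: 0.874
grasp_force: 0.0
```

```bash
python3 - <<'E'
from plan import *
s=grab('scene'); X=dep(s)
y=np.array([np.cos(-1.224),np.sin(-1.224)]); x=np.array([y[1],-y[0]])
D=X[...,:2]-[.514,-.2875]; a=D@y; b=D@x
q=(s['depth']>0)&(abs(b)<.018)&(abs(a)<.07)&(s['color'].max(2)<90)&(X[...,2]<.07)
for lo in np.arange(-.07,.07,.008):
    m=q&(a>=lo)&(a<lo+.008)
    if m.sum()>3: print(round(lo*1e3),m.sum(),'z',np.percentile(X[...,2][m],[2,20,50]).round(4),'b',np.median(b[m]).round(3))
print(manip.__dict__ if hasattr(manip,'__dict__') else dir(manip), get_obs()['ft_force'])
E
```

```text
-70 13 z [0.0601 0.0613 0.0626] b -0.001
-62 9 z [0.0559 0.0595 0.0641] b -0.012
-54 40 z [0.0193 0.032  0.0487] b -0.007
-46 57 z [0.0139 0.0267 0.0521] b -0.01
-38 22 z [0.0025 0.0086 0.0548] b -0.012
-30 7 z [0.0014 0.0092 0.0105] b -0.01
-22 6 z [0.002  0.0026 0.0046] b -0.015
-14 4 z [0.0049 0.0052 0.0056] b -0.014
-6 4 z [0.0055 0.0066 0.0084] b -0.015
2 9 z [0.0047 0.006  0.0073] b 0.012
34 52 z [0.0173 0.0231 0.0383] b -0.01
42 16 z [0.0227 0.0296 0.0527] b -0.009
50 19 z [0.0526 0.0576 0.0602] b -0.006
58 13 z [0.0592 0.0611 0.0634] b -0.01
{} [ 0.53434735  0.45248565 -0.87310988]
```

Depth puts the fingertips at about z 15 mm with the TCP reading -3.5 mm, so the reported z sits well below the real one. The sideways centring is good. I keep going down on depth and force.

>>> {"fn": "jog_arm", "kwargs": {
  "increments": [
    [0, 0, 0.002, 0, 0, 0, 0.75],
    [0, 0, 0.004, 0, 0, 0, 0.75],
    [0, 0, 0.006, 0, 0, 0, 0.75],
    [0, 0, 0.008, 0, 0, 0, 0.75],
    [0, 0, 0.008, 0, 0, 0, 0.75]
  ]
}}

```text
clock: 10.4
position: [0.5141, -0.2875, -0.0097]
ee_rot: [0.985, 0.172, 0.0, -0.001]
ft_force: [-8.7, 6.5, 25.3]
grip_width: 0.878
grasp_force: 12.4
```

>>> {"fn": "jog_arm", "kwargs": {
  "increments": [
    [0, 0, 0.002, 0, 0, 0, 0.75],
    [0, 0, 0.002, 0, 0, 0, 0.75]
  ]
}}

```text
clock: 10.57
position: [0.5142, -0.2876, -0.0098]
ee_rot: [0.985, 0.172, 0.001, -0.001]
ft_force: [-17.5, 13.8, 50.4]
grip_width: 0.875
grasp_force: 24.8
```

```bash
cat > tip.py <<'E'
from plan import *
def tip(cx,cy,psi):
    s=grab('scene'); X=dep(s)
    y=np.array([np.cos(psi),np.sin(psi)]); x=np.array([y[1],-y[0]])
    D=X[...,:2]-[cx,cy]; a=D@y; b=D@x
    q=(s['depth']>0)&(abs(b)<.018)&(abs(a)<.07)&(s['color'].max(2)<90)&(X[...,2]<.07)
    for lo in np.arange(-.07,.07,.008):
        m=q&(a>=lo)&(a<lo+.008)
        if m.sum()>3: print(round(lo*1e3),m.sum(),'z',np.percentile(X[...,2][m],[2,20,50]).round(4),'b',np.median(b[m]).round(3))
    print(get_obs()['ft_force'],get_obs()['torque'])
E
python3 -c "
from tip import *
tip(.514,-.2875,-1.224)"
```

```text
-70 22 z [0.0544 0.055  0.0596] b -0.008
-62 15 z [0.0495 0.0565 0.0625] b -0.012
-54 32 z [0.0177 0.0278 0.0424] b -0.007
-46 65 z [0.0091 0.0212 0.0466] b -0.01
-38 47 z [0.0023 0.0275 0.0631] b -0.006
-30 12 z [0.0092 0.0582 0.063 ] b -0.005
-22 6 z [0.0035 0.0046 0.0061] b -0.015
-14 10 z [0.0055 0.006  0.0082] b -0.013
-6 5 z [0.0056 0.006  0.0074] b -0.015
2 14 z [0.0033 0.0069 0.0082] b 0.009
26 6 z [0.0549 0.0617 0.0647] b -0.016
34 51 z [0.0101 0.0161 0.0334] b -0.01
42 23 z [0.0157 0.0288 0.0481] b -0.009
50 20 z [0.0462 0.0516 0.0548] b -0.007
58 21 z [0.0526 0.0554 0.0587] b -0.011
[-17.79892648  13.29959387  48.77635173] [ 2.28090153  3.62392876 -0.02814949]
```

Contact at TCP z ≈ -9.5 mm. I back off 3 mm and close.

>>> {"fn": "jog_arm", "kwargs": {
  "increments": [
    [0, 0, -0.005, 0, 0, 0, 0.75],
    [0, 0, -0.006, 0, 0, 0, 0.3],
    [0, 0, -0.006, 0, 0, 0, 0.3],
    [0, 0, -0.006, 0, 0, 0, 0.3],
    [0, 0, -0.006, 0, 0, 0, 0.3]
  ]
}}

```text
clock: 11.03
position: [0.5148, -0.2879, -0.0056]
ee_rot: [0.985, 0.173, 0.001, 0.0]
ft_force: [-5.4, 3.6, 22.4]
grip_width: 0.714
grasp_force: 51.4
```

>>> {"fn": "jog_arm", "kwargs": {
  "increments": [
    [0, 0, 0, 0, 0, 0, 0.3],
    [0, 0, 0, 0, 0, 0, 0.3],
    [0, 0, 0, 0, 0, 0, 0.3]
  ]
}}

```text
clock: 11.28
position: [0.5148, -0.2879, -0.0056]
ee_rot: [0.985, 0.173, 0.001, 0.0]
ft_force: [-5.6, 3.4, 22.7]
grip_width: 0.714
grasp_force: 51.5
```

It grips at .714, about 61 mm, so it holds the board and the contact was the table. I regrip 4 mm higher so the tips end above the underside, then lift.

>>> {"fn": "jog_arm", "kwargs": {
  "increments": [
    [0, 0, 0, 0, 0, 0, 0.6],
    [0, 0, -0.003, 0, 0, 0, 0.6],
    [0, 0, -0.005, 0, 0, 0, 0.6],
    [0, 0, -0.005, 0, 0, 0, 0.6],
    [0, 0, -0.005, 0, 0, 0, 0.3]
  ]
}}

```text
clock: 11.7
position: [0.514, -0.2875, -0.002]
ee_rot: [0.985, 0.173, 0.0, -0.0]
ft_force: [-3.4, 4.0, 10.8]
grip_width: 0.712
grasp_force: 40.7
```

>>> {"fn": "jog_arm", "kwargs": {
  "increments": [
    [0, 0, 0, 0, 0, 0, 0.3],
    [0, 0, 0, 0, 0, 0, 0.3],
    [0, 0, 0, 0, 0, 0, 0.3],
    [0, 0, 0, 0, 0, 0, 0.3]
  ]
}}

```text
clock: 12.03
position: [0.5141, -0.2875, -0.0019]
ee_rot: [0.985, 0.173, 0.0, -0.0]
ft_force: [-1.9, 1.7, 6.9]
grip_width: 0.708
grasp_force: 42.6
```

>>> {"fn": "jog_arm", "kwargs": {
  "increments": [
    [0, 0, -0.01, 0, 0, 0, 0.3],
    [0, 0, -0.03, 0, 0, 0, 0.3],
    [0, 0, -0.05, 0, 0, 0, 0.3],
    [0, 0, -0.07, 0, 0, 0, 0.3],
    [0, 0, -0.08, 0, 0, 0, 0.3]
  ]
}}

```text
clock: 12.45
position: [0.5146, -0.2881, 0.0802]
ee_rot: [0.985, 0.172, 0.001, 0.001]
ft_force: [1.4, -0.2, -0.7]
grip_width: 0.709
grasp_force: 44.5
```

```bash
python3 - <<'E'
from plan import *
print(get_obs()['grasp_force'],get_obs()['ft_force'])
plan([(.5421,-.0655,.09,-1.676,10)])
E
```

```text
44.490267634391785 [ 1.39361177 -0.17332339 -0.73590677]
now [ 0.5146 -0.2881  0.0802] psi -1.224 grip 0.709 q [-0.17  0.47  0.76  1.76 -0.37  1.05 -0.51]
call [[0.01, -0.02, -0.001, 0.0, -0.0, 0.045], [0.02, -0.04, -0.002, 0.0, -0.0, 0.09], [0.03, -0.06, -0.003, 0.0, -0.001, 0.135], [0.041, -0.08, -0.004, 0.0, -0.001, 0.181], [0.051, -0.1, -0.005, 0.001, -0.001, 0.226]]
call [[0.005, -0.022, -0.001, 0.0, -0.0, 0.045], [0.011, -0.044, -0.002, 0.0, -0.0, 0.09], [0.016, -0.065, -0.003, 0.0, -0.001, 0.135], [0.021, -0.087, -0.004, 0.0, -0.001, 0.18], [0.027, -0.109, -0.005, 0.0, -0.001, 0.226]]
```

>>> {"fn": "jog_arm", "kwargs": {
  "increments": [
    [0.01, -0.02, -0.001, 0, 0, 0.045, 0.3],
    [0.02, -0.04, -0.002, 0, 0, 0.09, 0.3],
    [0.03, -0.06, -0.003, 0, 0, 0.135, 0.3],
    [0.041, -0.08, -0.004, 0, 0, 0.181, 0.3],
    [0.051, -0.1, -0.005, 0, 0, 0.226, 0.3]
  ]
}}

```text
clock: 12.87
position: [0.5279, -0.1749, 0.0826]
ee_rot: [0.998, 0.059, -0.0, -0.0]
ft_force: [1.2, -1.2, -1.3]
grip_width: 0.711
grasp_force: 44.5
```

>>> {"fn": "jog_arm", "kwargs": {
  "increments": [
    [0.005, -0.022, -0.001, 0, 0, 0.045, 0.3],
    [0.011, -0.044, -0.002, 0, 0, 0.09, 0.3],
    [0.016, -0.065, -0.003, 0, 0, 0.135, 0.3],
    [0.021, -0.087, -0.004, 0, 0, 0.18, 0.3],
    [0.027, -0.109, -0.005, 0, 0, 0.226, 0.3]
  ]
}}

```text
clock: 13.28
position: [0.5413, -0.0635, 0.0877]
ee_rot: [0.999, -0.054, -0.0, -0.0]
ft_force: [-0.1, 0.2, -1.1]
grip_width: 0.707
grasp_force: 44.5
```

>>> {"fn": "jog_arm", "kwargs": {
  "increments": [
    [0, 0, 0, 0, 0, 0, 0.3],
    [0, 0, 0, 0, 0, 0, 0.3],
    [0, 0, 0, 0, 0, 0, 0.3]
  ]
}}

```text
clock: 13.53
position: [0.5414, -0.0652, 0.0877]
ee_rot: [0.999, -0.052, -0.0, 0.0]
ft_force: [0.1, -0.1, -0.5]
grip_width: 0.707
grasp_force: 44.5
```

```bash
python3 - <<'E'
from plan import *
plan([(.5421,-.0655,.026,-1.676,5)])
c=grab('top');s=grab('scene')
# board in the scene view: green mask
for nm,cc in(('top',c),('scene',s)):
    g=cc['color'].astype(int); m=((g[...,1]-g[...,0]>15)).astype(np.uint8)
    X=dep(cc); m&=(np.hypot(X[...,0]-.542,X[...,1]+.0655)<.09).astype(np.uint8)
    print(nm,m.sum(), X[m>0].min(0).round(3) if m.sum() else '', X[m>0].max(0).round(3) if m.sum() else '')
x,y=np.round(proj(s,[[.542,-.0655,.05]])[0]).astype(int)
cv2.imwrite('pics/p1.png',cv2.resize(s['color'][y-45:y+45,x-60:x+60,::-1],(800,600),interpolation=cv2.INTER_CUBIC)); print(x,y)
E
```

```text
now [ 0.5414 -0.0652  0.0877] psi -1.676 grip 0.707 q [-0.67  0.38  0.84  1.87 -0.33  1.03 -1.37]
call [[0.0, 0.0, 0.012, 0.0, 0.0, 0.0], [0.0, 0.0, 0.025, 0.0, 0.0, 0.0], [0.0, 0.0, 0.037, 0.0, 0.0, 0.0], [0.001, 0.0, 0.049, 0.0, 0.0, 0.0], [0.001, 0.0, 0.062, 0.0, 0.0, 0.0]]
top 0  
scene 103 [ 0.507 -0.134  0.093] [ 0.574 -0.047  0.199]
275 211
```

View pics/p1.png

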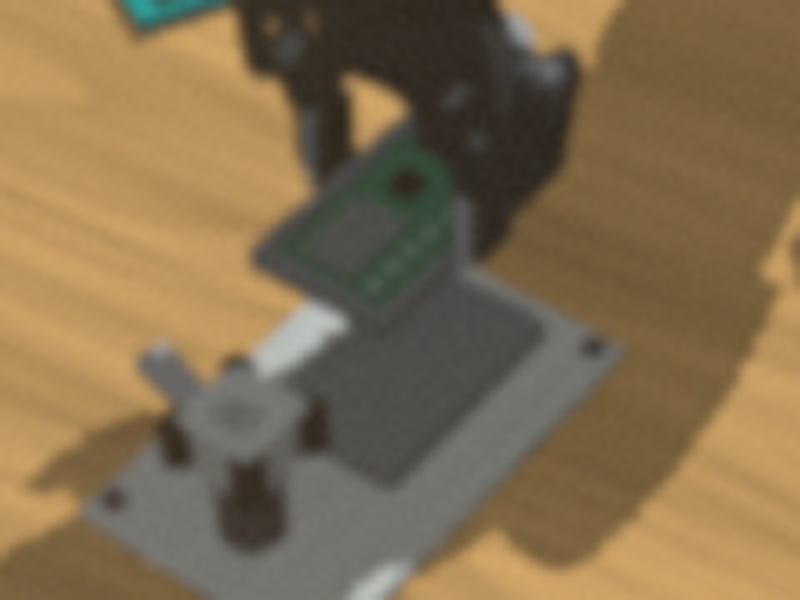

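The picture shows the board level above the plate and parallel to it. The plate is clear and the knob untouched. I lower it.

>>> {"fn": "jog_arm", "kwargs": {
  "increments": [
    [0, 0, 0.015, 0, 0, 0, 0.3],
    [0, 0, 0.032, 0, 0, 0, 0.3],
    [0, 0, 0.05, 0, 0, 0, 0.3],
    [0.001, 0, 0.062, 0, 0, 0, 0.3],
    [0.001, 0, 0.066, 0, 0, 0, 0.3]
  ]
}}

```text
clock: 14.05
position: [0.5416, -0.0655, 0.0201]
ee_rot: [0.999, -0.053, -0.001, 0.0]
ft_force: [-0.9, 0.3, -1.1]
grip_width: 0.708
grasp_force: 44.4
```

>>> {"fn": "jog_arm", "kwargs": {
  "increments": [
    [0, 0, 0, 0, 0, 0, 0.3],
    [0, 0, 0.002, 0, 0, 0, 0.3],
    [0, 0, 0.002, 0, 0, 0, 0.3]
  ]
}}

```text
clock: 14.3
position: [0.5431, -0.065, 0.0204]
ee_rot: [0.999, -0.053, 0.0, -0.0]
ft_force: [-0.1, -0.1, -2.4]
grip_width: 0.709
grasp_force: 44.5
```

>>> {"fn": "jog_arm", "kwargs": {
  "increments": [
    [0, 0, 0.001, 0, 0, 0, 0.3],
    [0, 0, 0.002, 0, 0, 0, 0.3],
    [0, 0, 0.002, 0, 0, 0, 0.3]
  ]
}}

```text
clock: 14.55
position: [0.5428, -0.0646, 0.018]
ee_rot: [0.999, -0.052, 0.0, -0.0]
ft_force: [-0.4, -0.5, -0.4]
grip_width: 0.709
grasp_force: 44.5
```

>>> {"fn": "jog_arm", "kwargs": {
  "increments": [
    [-0.001, 0.001, 0, 0, 0, 0, 0.3],
    [-0.001, 0.001, 0.001, 0, 0, 0, 0.3],
    [-0.001, 0.001, 0.002, 0, 0, 0, 0.3],
    [-0.001, 0.001, 0.002, 0, 0, 0, 0.3]
  ]
}}

```text
clock: 14.88
position: [0.5416, -0.0657, 0.0161]
ee_rot: [0.999, -0.053, -0.0, -0.0]
ft_force: [-3.0, 0.2, 4.9]
grip_width: 0.708
grasp_force: 45.1
```

>>> {"fn": "jog_arm", "kwargs": {
  "increments": [
    [0, 0, 0.001, 0, 0, 0, 0.3],
    [0, 0, 0.001, 0, 0, 0, 0.3],
    [0, 0, 0.001, 0, 0, 0, 0.3]
  ]
}}

```text
clock: 15.13
position: [0.5416, -0.0657, 0.016]
ee_rot: [0.999, -0.053, -0.0, -0.001]
ft_force: [-9.5, 1.3, 19.8]
grip_width: 0.709
grasp_force: 46.7
```

Contact, exactly at the expected height (.016). I release slowly and rise.

>>> {"fn": "jog_arm", "kwargs": {
  "increments": [
    [0, 0, -0.001, 0, 0, 0, 0.3],
    [0, 0, -0.001, 0, 0, 0, 0.5],
    [0, 0, -0.001, 0, 0, 0, 0.6],
    [0, 0, -0.001, 0, 0, 0, 0.75],
    [0, 0, -0.001, 0, 0, 0, 0.75]
  ]
}}

```text
clock: 15.55
position: [0.5415, -0.0656, 0.0156]
ee_rot: [0.999, -0.053, -0.0, 0.0]
ft_force: [-1.2, 0.1, 0.0]
grip_width: 0.873
grasp_force: 0.0
```

>>> {"fn": "jog_arm", "kwargs": {
  "increments": [
    [0, 0, -0.002, 0, 0, 0, 0.75],
    [0, 0, -0.01, 0, 0, 0, 0.75],
    [0, 0, -0.03, 0, 0, 0, 0.75],
    [0, 0, -0.06, 0, 0, 0, 0.75],
    [0, 0, -0.09, 0, 0, 0, 0.75]
  ]
}}

```text
clock: 15.97
position: [0.541, -0.066, 0.1069]
ee_rot: [0.999, -0.053, -0.001, 0.0]
ft_force: [0.3, -0.2, 0.6]
grip_width: 0.878
grasp_force: 0.0
```

>>> {"fn": "jog_arm", "kwargs": {
  "increments": [
    [0, 0, -0.02, 0, 0, 0, 0.75],
    [0, 0, -0.03, 0, 0, 0, 0.75],
    [0, 0, -0.03, 0, 0, 0, 0.75]
  ]
}}

```text
clock: 16.22
position: [0.5427, -0.0657, 0.138]
ee_rot: [0.999, -0.053, 0.002, -0.001]
ft_force: [0.4, -0.2, 0.1]
grip_width: 0.873
grasp_force: 0.0
```

```bash
python3 - <<'E'
from plan import *
plan([(.4685,.2290,.09,1.216-np.pi,15)])
plan([(.4685,.2290,.09,1.216,15)])
s=grab('scene')
g=s['color'].astype(int)
q=blob(s,proj(s,[[.542,-.0655,.023]])[0],40,30,lambda im:im[...,1]-im[...,0]>8); print('green',rect(s,q,.024))
c=grab('top')
q=blob(c,proj(c,[[.542,-.0655,.023]])[0],25,30,lambda im:im[...,1]-im[...,0]>8); print('green top',rect(c,q,.024))
E
```

```text
now [ 0.5427 -0.0657  0.138 ] psi -1.676 grip 0.873 q [-0.71  0.31  0.88  1.83 -0.26  1.13 -1.41]
call [[-0.007, -0.019, 0.003, -0.0, -0.0, 0.017], [-0.014, -0.038, 0.006, -0.0, -0.0, 0.033], [-0.021, -0.057, 0.01, -0.0, -0.001, 0.05], [-0.028, -0.076, 0.013, -0.0, -0.001, 0.067], [-0.035, -0.095, 0.016, -0.001, -0.001, 0.083]]
call [[-0.009, -0.018, 0.003, -0.0, -0.0, 0.017], [-0.017, -0.037, 0.006, -0.0, -0.0, 0.033], [-0.026, -0.055, 0.01, -0.0, -0.001, 0.05], [-0.034, -0.074, 0.013, -0.0, -0.001, 0.067], [-0.043, -0.092, 0.016, -0.0, -0.001, 0.083]]
call [[-0.01, -0.018, 0.003, -0.0, -0.0, 0.017], [-0.02, -0.035, 0.006, -0.0, -0.001, 0.033], [-0.03, -0.053, 0.01, -0.001, -0.001, 0.05], [-0.04, -0.07, 0.013, -0.001, -0.001, 0.067], [-0.05, -0.088, 0.016, -0.001, -0.001, 0.084]]
now [ 0.5427 -0.0657  0.138 ] psi -1.676 grip 0.873 q [-0.71  0.31  0.88  1.83 -0.26  1.13 -1.41]
call [[-0.007, -0.019, 0.003, 0.0, -0.0, -0.193], [-0.014, -0.038, 0.006, 0.001, -0.0, -0.386], [-0.021, -0.057, 0.01, 0.001, -0.001, -0.578], [-0.028, -0.076, 0.013, 0.001, -0.001, -0.771], [-0.035, -0.095, 0.016, 0.002, -0.001, -0.964]]
call [[0.012, -0.017, 0.003, 0.0, -0.0, -0.193], [0.023, -0.033, 0.006, 0.001, -0.0, -0.386], [0.035, -0.05, 0.01, 0.001, -0.001, -0.578], [0.047, -0.066, 0.013, 0.001, -0.001, -0.771], [0.058, -0.083, 0.016, 0.002, -0.001, -0.964]]
call [[0.02, 0.0, 0.003, 0.0, -0.0, -0.193], [0.041, 0.0, 0.007, 0.001, -0.001, -0.386], [0.061, 0.0, 0.01, 0.001, -0.001, -0.578], [0.081, 0.001, 0.013, 0.001, -0.001, -0.771], [0.101, 0.001, 0.016, 0.001, -0.002, -0.964]]
green (array([544.44274902, -67.19787598]), array([75.62591553, 46.98615646]), np.float64(-0.08444803921808575))Traceback (most recent call last):
  File "<stdin>", line 8, in <module>
  File "h.py", line 26, in blob
    q=max(cs,key=cv2.contourArea); return (cv2.convexHull(q).reshape(-1,2)+.5)/k-.5
ValueError: max() iterable argument is empty
```

```bash
python3 - <<'E'
from plan import *
plan([(.4685,.2290,.07,1.216,25)])
E
```

```text
now [ 0.5413 -0.0653  0.1351] psi -1.676 grip 0.877 q [-0.71  0.31  0.88  1.83 -0.27  1.12 -1.41]
call [[-0.004, -0.011, 0.003, -0.0, -0.0, -0.116], [-0.008, -0.023, 0.005, -0.0, -0.0, -0.231], [-0.012, -0.034, 0.008, -0.0, -0.0, -0.347], [-0.016, -0.046, 0.01, -0.0, -0.0, -0.463], [-0.021, -0.057, 0.013, -0.0, -0.0, -0.578]]
call [[0.003, -0.012, 0.003, -0.0, -0.0, -0.116], [0.006, -0.024, 0.005, -0.0, -0.0, -0.231], [0.008, -0.035, 0.008, -0.0, -0.0, -0.347], [0.011, -0.047, 0.01, -0.0, -0.0, -0.463], [0.014, -0.059, 0.013, -0.0, -0.0, -0.578]]
call [[0.009, -0.008, 0.003, -0.0, -0.0, -0.116], [0.018, -0.017, 0.005, -0.0, -0.0, -0.231], [0.026, -0.025, 0.008, -0.0, -0.0, -0.347], [0.035, -0.033, 0.01, -0.0, -0.0, -0.463], [0.044, -0.042, 0.013, -0.0, -0.0, -0.579]]
call [[0.012, -0.002, 0.003, -0.0, -0.0, -0.116], [0.024, -0.004, 0.005, -0.0, -0.0, -0.231], [0.036, -0.007, 0.008, -0.0, -0.0, -0.347], [0.048, -0.009, 0.011, -0.0, -0.0, -0.463], [0.059, -0.011, 0.013, -0.0, -0.0, -0.578]]
call [[0.011, 0.005, 0.003, 0.0, -0.0, -0.116], [0.022, 0.009, 0.005, 0.0, -0.0, -0.231], [0.034, 0.014, 0.008, 0.0, -0.0, -0.347], [0.045, 0.019, 0.011, 0.0, -0.001, -0.463], [0.056, 0.024, 0.013, 0.0, -0.001, -0.579]]
```

>>> {"fn": "jog_arm", "kwargs": {
  "increments": [
    [-0.004, -0.011, 0.003, 0, 0, -0.116, 0.75],
    [-0.008, -0.023, 0.005, 0, 0, -0.231, 0.75],
    [-0.012, -0.034, 0.008, 0, 0, -0.347, 0.75],
    [-0.016, -0.046, 0.01, 0, 0, -0.463, 0.75],
    [-0.021, -0.057, 0.013, 0, 0, -0.578, 0.75]
  ]
}}

```text
clock: 16.73
position: [0.5256, -0.0061, 0.121]
ee_rot: [0.971, 0.237, -0.001, 0.0]
ft_force: [0.3, -0.4, -0.1]
grip_width: 0.876
grasp_force: 0.0
```

>>> {"fn": "jog_arm", "kwargs": {
  "increments": [
    [0.003, -0.012, 0.003, 0, 0, -0.116, 0.75],
    [0.006, -0.024, 0.005, 0, 0, -0.231, 0.75],
    [0.008, -0.035, 0.008, 0, 0, -0.347, 0.75],
    [0.011, -0.047, 0.01, 0, 0, -0.463, 0.75],
    [0.014, -0.059, 0.013, 0, 0, -0.578, 0.75]
  ]
}}

```text
clock: 17.15
position: [0.511, 0.0525, 0.108]
ee_rot: [0.864, 0.504, -0.001, -0.0]
ft_force: [0.2, -1.3, -0.5]
grip_width: 0.875
grasp_force: 0.0
```

>>> {"fn": "jog_arm", "kwargs": {
  "increments": [
    [0.009, -0.008, 0.003, 0, 0, -0.116, 0.75],
    [0.018, -0.017, 0.005, 0, 0, -0.231, 0.75],
    [0.026, -0.025, 0.008, 0, 0, -0.347, 0.75],
    [0.035, -0.033, 0.01, 0, 0, -0.463, 0.75],
    [0.044, -0.042, 0.013, 0, 0, -0.579, 0.75]
  ]
}}

```text
clock: 17.57
position: [0.4965, 0.1114, 0.095]
ee_rot: [0.684, 0.73, -0.001, -0.001]
ft_force: [0.8, -0.1, -0.1]
grip_width: 0.874
grasp_force: 0.0
```

>>> {"fn": "jog_arm", "kwargs": {
  "increments": [
    [0.012, -0.002, 0.003, 0, 0, -0.116, 0.75],
    [0.024, -0.004, 0.005, 0, 0, -0.231, 0.75],
    [0.036, -0.007, 0.008, 0, 0, -0.347, 0.75],
    [0.048, -0.009, 0.011, 0, 0, -0.463, 0.75],
    [0.059, -0.011, 0.013, 0, 0, -0.578, 0.75]
  ]
}}

```text
clock: 17.98
position: [0.4816, 0.1697, 0.0816]
ee_rot: [0.447, 0.894, -0.001, -0.001]
ft_force: [0.4, -1.3, 0.0]
grip_width: 0.877
grasp_force: 0.0
```

>>> {"fn": "jog_arm", "kwargs": {
  "increments": [
    [0.011, 0.005, 0.003, 0, 0, -0.116, 0.75],
    [0.022, 0.009, 0.005, 0, 0, -0.231, 0.75],
    [0.034, 0.014, 0.008, 0, 0, -0.347, 0.75],
    [0.045, 0.019, 0.011, 0, 0, -0.463, 0.75],
    [0.056, 0.024, 0.013, 0, 0, -0.579, 0.75]
  ]
}}

```text
clock: 18.4
position: [0.4677, 0.2288, 0.0686]
ee_rot: [0.174, 0.985, -0.001, -0.001]
ft_force: [-1.0, -0.1, -0.3]
grip_width: 0.876
grasp_force: 0.0
```

>>> {"fn": "jog_arm", "kwargs": {
  "increments": [
    [0, 0, 0, 0, 0, 0, 0.75],
    [0, 0, 0, 0, 0, 0, 0.75],
    [0, 0, 0, 0, 0, 0, 0.75]
  ]
}}

```text
clock: 18.65
position: [0.4689, 0.2276, 0.07]
ee_rot: [0.179, 0.984, -0.001, -0.001]
ft_force: [0.7, 0.2, 1.2]
grip_width: 0.874
grasp_force: 0.0
```

```bash
python3 - <<'E'
from plan import *
plan([(.4685,.2290,.016,1.216,5)])
c=grab('top');s=grab('scene')
X=dep(c);
q=blob(s,proj(s,[[.4685,.229,.005]])[0],28,15); print('cover',rect(s,q,.005))
def gm(cc,r):
    q=blob(cc,proj(cc,[[.542,-.0655,.023]])[0],r,30,lambda im:im[...,1]-im[...,0]>8); return rect(cc,q,.024)
for cc,r in((s,40),(c,25)):
    try: print('board green',gm(cc,r))
    except Exception as e: print(e)
q=blob(c,proj(c,[[.542,-.0655,.025]])[0],42,20); print('base top',rect(c,q,.004))
E
```

```text
now [0.4689 0.2276 0.07  ] psi 1.211 grip 0.874 q [-0.79  0.26  0.29  1.93 -0.09  0.97  0.75]
call [[0.0, 0.0, 0.011, -0.0, -0.0, -0.001], [0.0, 0.001, 0.022, -0.001, -0.0, -0.002], [0.001, 0.001, 0.032, -0.001, -0.0, -0.003], [0.001, 0.001, 0.043, -0.001, -0.001, -0.004], [0.001, 0.001, 0.054, -0.001, -0.001, -0.005]]
cover (array([450.559021 , 234.0871582]), array([137.60031128,  62.16167068]), np.float64(-0.3655673291452146))
board green (array([546.09014893, -67.93013   ]), array([79.27371216, 52.37203979]), np.float64(-0.11432271453632215))
board green (array([542.89758301, -65.84447479]), array([91.53092957, 55.00903702]), np.float64(-0.09340771207343934))
base top (array([571.32354736, -69.86772156]), array([191.01251221, 122.35769653]), np.float64(-0.10943661288435358))
```

The board lies at (542.9, -65.8), angle -.093, so it is well placed. Now the cover; the grip height is known (TCP z -2 mm).

>>> {"fn": "jog_arm", "kwargs": {
  "increments": [
    [0, 0.001, 0.02, 0, 0, -0.002, 0.75],
    [0, 0.001, 0.04, 0, 0, -0.004, 0.75],
    [0, 0.001, 0.055, 0, 0, -0.005, 0.75],
    [0, 0.001, 0.062, 0, 0, -0.005, 0.75],
    [0, 0.001, 0.062, 0, 0, -0.005, 0.75]
  ]
}}

```text
clock: 19.17
position: [0.4688, 0.2287, 0.0075]
ee_rot: [0.175, 0.985, -0.001, -0.001]
ft_force: [-0.7, -0.6, -0.2]
grip_width: 0.875
grasp_force: 0.0
```

>>> {"fn": "jog_arm", "kwargs": {
  "increments": [
    [0, 0, 0, 0, 0, 0, 0.75],
    [0, 0, 0.005, 0, 0, 0, 0.75],
    [0, 0, 0.01, 0, 0, 0, 0.75],
    [0, 0, 0.01, 0, 0, 0, 0.75]
  ]
}}

```text
clock: 19.5
position: [0.4694, 0.2296, -0.0016]
ee_rot: [0.174, 0.985, -0.0, -0.0]
ft_force: [-0.2, 0.9, -0.4]
grip_width: 0.875
grasp_force: 0.0
```

>>> {"fn": "jog_arm", "kwargs": {
  "increments": [
    [0, 0, 0, 0, 0, 0, 0.3],
    [0, 0, 0, 0, 0, 0, 0.3],
    [0, 0, 0, 0, 0, 0, 0.3],
    [0, 0, 0, 0, 0, 0, 0.3],
    [0, 0, 0, 0, 0, 0, 0.3]
  ]
}}

```text
clock: 19.92
position: [0.4696, 0.2298, -0.0007]
ee_rot: [0.174, 0.985, 0.0, 0.0]
ft_force: [-1.8, -0.8, 5.6]
grip_width: 0.709
grasp_force: 43.3
```

>>> {"fn": "jog_arm", "kwargs": {
  "increments": [
    [0, 0, -0.01, 0, 0, 0, 0.3],
    [0, 0, -0.03, 0, 0, 0, 0.3],
    [0, 0, -0.05, 0, 0, 0, 0.3],
    [0, 0, -0.07, 0, 0, 0, 0.3],
    [0, 0, -0.08, 0, 0, 0, 0.3]
  ]
}}

```text
clock: 20.33
position: [0.4706, 0.2302, 0.0817]
ee_rot: [0.174, 0.985, 0.001, 0.001]
ft_force: [1.5, 0.8, -0.6]
grip_width: 0.712
grasp_force: 44.0
```

```bash
python3 - <<'E'
from plan import *
print(get_obs()['grasp_force'],get_obs()['ft_force'])
plan([(.5432,-.0656,.08,1.466,10)])
E
```

```text
43.96099805831909 [ 1.46354668  0.77913719 -0.62226217]
now [0.4706 0.2302 0.0817] psi 1.221 grip 0.712 q [-0.8   0.25  0.29  1.91 -0.09  0.99  0.75]
call [[-0.017, -0.025, 0.0, 0.0, 0.0, -0.025], [-0.034, -0.051, 0.0, 0.0, 0.0, -0.049], [-0.051, -0.076, 0.0, 0.001, 0.001, -0.074], [-0.068, -0.101, 0.001, 0.001, 0.001, -0.098], [-0.085, -0.126, 0.001, 0.001, 0.001, -0.123]]
call [[-0.014, -0.027, 0.0, 0.0, 0.0, -0.024], [-0.027, -0.055, 0.0, 0.001, 0.001, -0.049], [-0.041, -0.082, 0.0, 0.001, 0.001, -0.073], [-0.055, -0.109, 0.0, 0.001, 0.001, -0.098], [-0.068, -0.136, 0.0, 0.001, 0.001, -0.122]]
```

>>> {"fn": "jog_arm", "kwargs": {
  "increments": [
    [-0.017, -0.025, 0, 0, 0, -0.025, 0.3],
    [-0.034, -0.051, 0, 0, 0, -0.049, 0.3],
    [-0.051, -0.076, 0, 0, 0, -0.074, 0.3],
    [-0.068, -0.101, 0, 0, 0, -0.098, 0.3],
    [-0.085, -0.126, 0, 0, 0, -0.123, 0.3]
  ]
}}

```text
clock: 20.75
position: [0.5063, 0.0808, 0.079]
ee_rot: [0.112, 0.994, 0.0, 0.0]
ft_force: [-0.1, -0.1, -0.7]
grip_width: 0.703
grasp_force: 43.9
```

>>> {"fn": "jog_arm", "kwargs": {
  "increments": [
    [-0.014, -0.027, 0, 0, 0, -0.024, 0.3],
    [-0.027, -0.055, 0, 0, 0, -0.049, 0.3],
    [-0.041, -0.082, 0, 0, 0, -0.073, 0.3],
    [-0.055, -0.109, 0, 0, 0, -0.098, 0.3],
    [-0.068, -0.136, 0, 0, 0, -0.122, 0.3]
  ]
}}

```text
clock: 21.17
position: [0.5421, -0.067, 0.0789]
ee_rot: [0.052, 0.999, 0.0, 0.0]
ft_force: [0.5, 0.6, -1.4]
grip_width: 0.705
grasp_force: 43.9
```

>>> {"fn": "jog_arm", "kwargs": {
  "increments": [
    [0, 0, 0, 0, 0, 0, 0.3],
    [0, 0, 0, 0, 0, 0, 0.3],
    [0, 0, 0, 0, 0, 0, 0.3],
    [0, 0, 0, 0, 0, 0, 0.3]
  ]
}}

```text
clock: 21.5
position: [0.5417, -0.0641, 0.0787]
ee_rot: [0.052, 0.999, 0.0, -0.0]
ft_force: [0.2, -0.2, -1.6]
grip_width: 0.705
grasp_force: 44.0
```

```bash
python3 - <<'E'
from plan import *
plan([(.5432,-.0656,.031,1.466,5)])
E
```

```text
now [ 0.5417 -0.0641  0.0787] psi 1.468 grip 0.705 q [-0.34  0.31  0.44  1.86 -0.16  1.    1.63]
call [[-0.0, -0.0, 0.01, 0.0, -0.0, 0.0], [-0.001, -0.001, 0.019, 0.0, -0.0, 0.001], [-0.001, -0.001, 0.029, 0.0, -0.0, 0.001], [-0.001, -0.001, 0.038, 0.001, -0.0, 0.001], [-0.002, -0.001, 0.048, 0.001, -0.0, 0.002]]
```

>>> {"fn": "jog_arm", "kwargs": {
  "increments": [
    [0, 0, 0.012, 0, 0, 0, 0.3],
    [-0.001, -0.001, 0.026, 0, 0, 0.001, 0.3],
    [-0.001, -0.001, 0.038, 0, 0, 0.002, 0.3],
    [-0.002, -0.001, 0.045, 0, 0, 0.002, 0.3],
    [-0.002, -0.001, 0.047, 0, 0, 0.002, 0.3]
  ]
}}

```text
clock: 21.92
position: [0.5428, -0.0662, 0.03]
ee_rot: [0.053, 0.999, -0.0, -0.001]
ft_force: [0.1, 0.7, -1.2]
grip_width: 0.705
grasp_force: 43.9
```

>>> {"fn": "jog_arm", "kwargs": {
  "increments": [
    [0, 0, 0, 0, 0, 0, 0.3],
    [0, 0, 0, 0, 0, 0, 0.3],
    [0, 0, 0, 0, 0, 0, 0.3]
  ]
}}

```text
clock: 22.17
position: [0.5442, -0.0668, 0.0323]
ee_rot: [0.053, 0.999, 0.0, 0.0]
ft_force: [-0.3, 0.2, -1.2]
grip_width: 0.704
grasp_force: 43.9
```

>>> {"fn": "jog_arm", "kwargs": {
  "increments": [
    [0.001, 0.001, 0.001, 0, 0, 0, 0.3],
    [0.001, 0.001, 0.003, 0, 0, 0, 0.3],
    [0.001, 0.001, 0.004, 0, 0, 0, 0.3],
    [0.001, 0.001, 0.004, 0, 0, 0, 0.3]
  ]
}}

```text
clock: 22.5
position: [0.5427, -0.0656, 0.0276]
ee_rot: [0.053, 0.999, 0.0, -0.0]
ft_force: [-0.1, 0.2, -1.1]
grip_width: 0.705
grasp_force: 43.9
```

>>> {"fn": "jog_arm", "kwargs": {
  "increments": [
    [0, 0, 0.001, 0, 0, 0, 0.3],
    [0, 0, 0.001, 0, 0, 0, 0.3],
    [0, 0, 0.001, 0, 0, 0, 0.3]
  ]
}}

```text
clock: 22.75
position: [0.5429, -0.0657, 0.0273]
ee_rot: [0.053, 0.999, 0.0, -0.0]
ft_force: [-3.8, -0.6, 6.2]
grip_width: 0.711
grasp_force: 44.7
```

Contact at .027, as expected. Release and rise.

>>> {"fn": "jog_arm", "kwargs": {
  "increments": [
    [0, 0, 0, 0, 0, 0, 0.4],
    [0, 0, 0, 0, 0, 0, 0.5],
    [0, 0, 0, 0, 0, 0, 0.6],
    [0, 0, 0, 0, 0, 0, 0.75],
    [0, 0, 0, 0, 0, 0, 0.75]
  ]
}}

```text
clock: 23.17
position: [0.5429, -0.0657, 0.0267]
ee_rot: [0.053, 0.999, 0.0, 0.0]
ft_force: [-0.7, -0.1, -0.3]
grip_width: 0.876
grasp_force: 0.0
```

>>> {"fn": "jog_arm", "kwargs": {
  "increments": [
    [0, 0, -0.002, 0, 0, 0, 0.75],
    [0, 0, -0.01, 0, 0, 0, 0.75],
    [0, 0, -0.03, 0, 0, 0, 0.75],
    [0, 0, -0.06, 0, 0, 0, 0.75],
    [0, 0, -0.09, 0, 0, 0, 0.75]
  ]
}}

```text
clock: 23.58
position: [0.5423, -0.0659, 0.118]
ee_rot: [0.054, 0.999, -0.0, -0.001]
ft_force: [1.0, -0.1, 0.7]
grip_width: 0.88
grasp_force: 0.0
```

>>> {"fn": "jog_arm", "kwargs": {
  "increments": [
    [0, 0, -0.03, 0, 0, 0, 0.75],
    [0, 0, -0.05, 0, 0, 0, 0.75],
    [0, 0, -0.05, 0, 0, 0, 0.75]
  ]
}}

```text
clock: 23.83
position: [0.5452, -0.0661, 0.1721]
ee_rot: [0.054, 0.999, 0.001, 0.004]
ft_force: [1.3, 0.5, 0.4]
grip_width: 0.878
grasp_force: 0.0
```

```bash
python3 - <<'E'
from plan import *
plan([(.530,.3845,.17,1.236,15)])
s=grab('scene'); X=dep(s)
m=(X[...,2]>.031)&(X[...,2]<.045)&(np.hypot(X[...,0]-.542,X[...,1]+.065)<.06)
print(m.sum(),np.median(X[m][:,2]),rect(s,np.argwhere(m)[:,::-1].astype(float),.038))
E
```

```text
now [ 0.5452 -0.0661  0.1721] psi 1.464 grip 0.878 q [-0.37  0.21  0.46  1.77 -0.1   1.18  1.59]
call [[0.004, 0.03, 0.0, 0.0, 0.0, 0.015], [0.008, 0.06, 0.0, 0.0, 0.001, 0.03], [0.013, 0.089, 0.0, 0.0, 0.001, 0.046], [0.017, 0.119, 0.001, 0.001, 0.002, 0.061], [0.021, 0.149, 0.001, 0.001, 0.002, 0.076]]
call [[0.006, 0.029, 0.0, 0.0, 0.001, 0.015], [0.013, 0.059, 0.0, 0.0, 0.001, 0.03], [0.019, 0.088, 0.0, 0.0, 0.002, 0.045], [0.026, 0.117, 0.0, 0.001, 0.002, 0.061], [0.032, 0.147, 0.001, 0.001, 0.003, 0.076]]
call [[0.009, 0.029, 0.0, 0.0, 0.0, 0.015], [0.018, 0.057, 0.0, 0.0, 0.001, 0.03], [0.026, 0.086, 0.0, 0.0, 0.001, 0.045], [0.035, 0.115, 0.0, 0.0, 0.002, 0.06], [0.044, 0.143, 0.0, 0.0, 0.002, 0.076]]
768 0.037327399193951394 (array([545.86242676, -64.11603546]), array([104.82831573,  66.81946564]), np.float64(-0.10720142178145053))
```

The pile top is at 37.3 mm, flat and square (-.107), so the cover is placed. On to the key.

>>> {"fn": "jog_arm", "kwargs": {
  "increments": [
    [0.004, 0.03, 0, 0, 0, 0.015, 0.3],
    [0.008, 0.06, 0, 0, 0, 0.03, 0.3],
    [0.013, 0.089, 0, 0, 0, 0.046, 0.3],
    [0.017, 0.119, 0, 0, 0, 0.061, 0.3],
    [0.021, 0.149, 0.001, 0.001, 0.002, 0.076, 0.3]
  ]
}}

```text
clock: 24.3
position: [0.5371, 0.0859, 0.1653]
ee_rot: [0.092, 0.996, -0.001, -0.001]
ft_force: [0.8, 0.2, -0.2]
grip_width: 0.649
grasp_force: 0.0
```

>>> {"fn": "jog_arm", "kwargs": {
  "increments": [
    [0.006, 0.029, 0, 0, 0, 0.015, 0.3],
    [0.013, 0.059, 0, 0, 0, 0.03, 0.3],
    [0.019, 0.088, 0, 0, 0, 0.045, 0.3],
    [0.026, 0.117, 0, 0, 0, 0.061, 0.3],
    [0.032, 0.147, 0.001, 0.001, 0.003, 0.076, 0.3]
  ]
}}

```text
clock: 24.72
position: [0.5324, 0.2362, 0.1641]
ee_rot: [0.13, 0.992, -0.001, -0.003]
ft_force: [1.4, 0.2, -0.1]
grip_width: 0.65
grasp_force: 0.0
```

>>> {"fn": "jog_arm", "kwargs": {
  "increments": [
    [0.009, 0.029, 0, 0, 0, 0.015, 0.3],
    [0.018, 0.057, 0, 0, 0, 0.03, 0.3],
    [0.026, 0.086, 0, 0, 0, 0.045, 0.3],
    [0.035, 0.115, 0, 0, 0, 0.06, 0.3],
    [0.044, 0.143, 0, 0, 0.002, 0.076, 0.3]
  ]
}}

```text
clock: 25.13
position: [0.5264, 0.3858, 0.1636]
ee_rot: [0.167, 0.986, -0.001, -0.004]
ft_force: [-0.1, 0.2, 0.2]
grip_width: 0.648
grasp_force: 0.0
```

>>> {"fn": "jog_arm", "kwargs": {
  "increments": [
    [0, 0, 0, 0, 0, 0, 0.3],
    [0, 0, 0, 0, 0, 0, 0.3],
    [0, 0, 0, 0, 0, 0, 0.3],
    [0, 0, 0, 0, 0, 0, 0.3]
  ]
}}

```text
clock: 25.47
position: [0.5277, 0.3829, 0.1643]
ee_rot: [0.167, 0.986, -0.001, -0.004]
ft_force: [-0.2, -0.0, 0.1]
grip_width: 0.654
grasp_force: 0.0
```

```bash
python3 - <<'E'
from plan import *
plan([(.530,.3845,.086,1.236,5)])
o,p,R=state(); print(R.round(4))
s=grab('scene');c=grab('top')
for nm,cc in(('scene',s),('top',c)):
    X=dep(cc); m=(X[...,2]>.094)&(X[...,2]<.11)&(np.hypot(X[...,0]-.53,X[...,1]-.3845)<.05)&(cc['color'].max(2)<80)
    if m.sum()>5: print(nm,m.sum(),rect(cc,np.argwhere(m)[:,::-1].astype(float),.102))
m=lambda cc:None
# pile seen from top
q=blob(c,proj(c,[[.542,-.0655,.033]])[0],33,20,lambda im:im.max(2)<140)
print('cover top',rect(c,q,.036))
E
```

```text
now [0.5277 0.3829 0.1643] psi 1.234 grip 0.654 q [-0.88  0.44  0.24  1.48 -0.11  1.25  0.61]
call [[-0.0, 0.001, 0.016, -0.001, -0.001, -0.0], [-0.001, 0.001, 0.031, -0.002, -0.003, -0.001], [-0.001, 0.002, 0.047, -0.002, -0.004, -0.001], [-0.002, 0.002, 0.063, -0.003, -0.005, -0.001], [-0.002, 0.003, 0.078, -0.004, -0.006, -0.002]]
[[-0.9439  0.3302 -0.0074]
 [ 0.3302  0.9439 -0.0015]
 [ 0.0065 -0.0038 -1.    ]]
scene 190 (array([536.33660889, 386.64077759]), array([72.50726318, 13.36211395]), np.float64(-0.3218005403166888))
top 59 (array([530.5378418 , 384.01303101]), array([67.89901733, 15.15903473]), np.float64(-0.34370424133426347))
cover top (array([541.66625977, -53.1295433 ]), array([131.44465637,  92.30417633]), np.float64(-0.12086410396382874))
```

>>> {"fn": "jog_arm", "kwargs": {
  "increments": [
    [-0.001, 0.001, 0.016, -0.001, -0.001, 0, 0.3],
    [-0.002, 0.002, 0.036, -0.002, -0.003, 0, 0.3],
    [-0.002, 0.003, 0.055, -0.003, -0.005, 0, 0.3],
    [-0.003, 0.003, 0.07, -0.004, -0.006, 0, 0.3],
    [-0.003, 0.003, 0.078, -0.004, -0.006, 0, 0.3]
  ]
}}

```text
clock: 25.98
position: [0.53, 0.3849, 0.0846]
ee_rot: [0.167, 0.986, -0.0, -0.001]
ft_force: [-0.1, -0.9, -0.9]
grip_width: 0.649
grasp_force: 0.0
```

>>> {"fn": "jog_arm", "kwargs": {
  "increments": [
    [0, 0, 0, 0, 0, 0, 0.3],
    [0, 0, 0, 0, 0, 0, 0.3],
    [0, 0, 0, 0, 0, 0, 0.3]
  ]
}}

```text
clock: 26.23
position: [0.5311, 0.3865, 0.0879]
ee_rot: [0.167, 0.986, 0.001, 0.0]
ft_force: [-0.6, -0.7, 0.6]
grip_width: 0.651
grasp_force: 0.0
```

```bash
python3 - <<'E'
from plan import *
plan([(.531,.385,.086,1.236,5)])
E
```

```text
now [0.5311 0.3865 0.0879] psi 1.236 grip 0.651 q [-0.87  0.51  0.23  1.54 -0.13  1.1   0.62]
call [[-0.0, -0.0, 0.0, 0.001, 0.0, -0.0], [-0.0, -0.001, 0.001, 0.001, 0.0, -0.0], [-0.0, -0.001, 0.001, 0.002, 0.0, -0.0], [-0.0, -0.001, 0.002, 0.002, 0.0, -0.0], [-0.0, -0.001, 0.002, 0.003, 0.0, -0.0]]
```

>>> {"fn": "jog_arm", "kwargs": {
  "increments": [
    [0, -0.001, 0.001, 0, 0, 0, -0.4],
    [0, -0.001, 0.001, 0, 0, 0, -0.4],
    [0, -0.001, 0.001, 0, 0, 0, -0.4],
    [0, -0.001, 0.001, 0, 0, 0, -0.4],
    [0, -0.001, 0.001, 0, 0, 0, -0.4]
  ],
  "grip_force": 60
}}

```text
clock: 26.65
position: [0.5302, 0.3855, 0.0858]
ee_rot: [0.167, 0.986, 0.001, -0.0]
ft_force: [0.0, -0.1, -0.6]
grip_width: 0.303
grasp_force: 0.0
```

>>> {"fn": "jog_arm", "kwargs": {
  "increments": [
    [0, 0, 0, 0, 0, 0, -0.8],
    [0, 0, 0, 0, 0, 0, -0.8],
    [0, 0, 0, 0, 0, 0, -0.8],
    [0, 0, 0, 0, 0, 0, -0.8],
    [0, 0, 0, 0, 0, 0, -0.8]
  ]
}}

```text
clock: 27.07
position: [0.5303, 0.3856, 0.0859]
ee_rot: [0.167, 0.986, 0.001, -0.0]
ft_force: [-0.7, 0.1, 3.8]
grip_width: 0.14
grasp_force: 61.2
```

>>> {"fn": "jog_arm", "kwargs": {
  "increments": [
    [0, 0, 0, 0, 0, 0, -0.9],
    [0, 0, 0, 0, 0, 0, -0.9],
    [0, 0, 0, 0, 0, 0, -0.9]
  ]
}}

```text
clock: 27.32
position: [0.5303, 0.3856, 0.0858]
ee_rot: [0.167, 0.986, 0.001, -0.0]
ft_force: [0.4, 0.6, 4.8]
grip_width: 0.142
grasp_force: 61.4
```

The key bar is gripped. I lift it straight out.

>>> {"fn": "jog_arm", "kwargs": {
  "increments": [
    [0, 0, -0.01, 0, 0, 0, -0.9],
    [0, 0, -0.025, 0, 0, 0, -0.9],
    [0, 0, -0.045, 0, 0, 0, -0.9],
    [0, 0, -0.065, 0, 0, 0, -0.9],
    [0, 0, -0.085, 0, 0, 0, -0.9]
  ]
}}

```text
clock: 27.73
position: [0.5298, 0.3848, 0.1714]
ee_rot: [0.167, 0.986, 0.0, -0.001]
ft_force: [-0.7, -0.1, -0.9]
grip_width: 0.143
grasp_force: 60.6
```

>>> {"fn": "jog_arm", "kwargs": {
  "increments": [
    [0, 0, -0.005, 0, 0, 0, -0.9],
    [0, 0, -0.005, 0, 0, 0, -0.9],
    [0, 0, -0.005, 0, 0, 0, -0.9]
  ]
}}

```text
clock: 27.98
position: [0.5298, 0.385, 0.1746]
ee_rot: [0.167, 0.986, 0.0, -0.001]
ft_force: [-0.2, 0.5, -2.0]
grip_width: 0.143
grasp_force: 60.7
```

```bash
python3 - <<'E'
from plan import *
print(get_obs()['grasp_force'],get_obs()['ft_force'])
plan([(.6336,-.0751,.176,1.430,15)])
E
```

```text
60.661693811416626 [-0.24846298  0.46657516 -1.95972376]
now [0.5298 0.385  0.1746] psi 1.236 grip 0.143 q [-0.88  0.43  0.24  1.46 -0.11  1.26  0.61]
call [[-0.017, -0.027, -0.0, 0.0, -0.0, -0.013], [-0.033, -0.053, -0.0, 0.0, -0.0, -0.026], [-0.05, -0.08, -0.0, 0.0, -0.0, -0.039], [-0.066, -0.107, -0.0, 0.0, -0.0, -0.052], [-0.083, -0.133, -0.001, 0.0, -0.0, -0.065]]
call [[-0.015, -0.028, -0.0, 0.0, -0.0, -0.013], [-0.03, -0.056, -0.0, 0.0, -0.0, -0.026], [-0.045, -0.083, -0.0, 0.0, -0.0, -0.039], [-0.059, -0.111, -0.0, 0.0, -0.0, -0.052], [-0.074, -0.139, -0.0, 0.0, -0.001, -0.064]]
call [[-0.013, -0.029, -0.0, 0.0, -0.0, -0.013], [-0.026, -0.057, -0.0, 0.0, -0.0, -0.026], [-0.039, -0.086, -0.0, 0.0, -0.0, -0.039], [-0.052, -0.115, -0.001, 0.0, -0.0, -0.052], [-0.065, -0.143, -0.001, 0.0, -0.0, -0.065]]
```

>>> {"fn": "jog_arm", "kwargs": {
  "increments": [
    [-0.017, -0.027, 0, 0, 0, -0.013, -0.9],
    [-0.033, -0.053, 0, 0, 0, -0.026, -0.9],
    [-0.05, -0.08, 0, 0, 0, -0.039, -0.9],
    [-0.066, -0.107, 0, 0, 0, -0.052, -0.9],
    [-0.083, -0.133, 0, 0, 0, -0.065, -0.9]
  ]
}}

```text
clock: 28.4
position: [0.564, 0.2304, 0.1734]
ee_rot: [0.134, 0.991, -0.0, -0.001]
ft_force: [0.5, -0.1, -2.0]
grip_width: 0.142
grasp_force: 60.6
```

>>> {"fn": "jog_arm", "kwargs": {
  "increments": [
    [-0.015, -0.028, 0, 0, 0, -0.013, -0.9],
    [-0.03, -0.056, 0, 0, 0, -0.026, -0.9],
    [-0.045, -0.083, 0, 0, 0, -0.039, -0.9],
    [-0.059, -0.111, 0, 0, 0, -0.052, -0.9],
    [-0.074, -0.139, 0, 0, 0, -0.064, -0.9]
  ]
}}

```text
clock: 28.82
position: [0.5982, 0.0771, 0.1732]
ee_rot: [0.102, 0.995, 0.0, -0.002]
ft_force: [0.4, 0.2, -0.6]
grip_width: 0.148
grasp_force: 60.7
```

>>> {"fn": "jog_arm", "kwargs": {
  "increments": [
    [-0.013, -0.029, 0, 0, 0, -0.013, -0.9],
    [-0.026, -0.057, 0, 0, 0, -0.026, -0.9],
    [-0.039, -0.086, 0, 0, 0, -0.039, -0.9],
    [-0.052, -0.115, 0, 0, 0, -0.052, -0.9],
    [-0.065, -0.143, 0, 0, 0, -0.065, -0.9]
  ]
}}

```text
clock: 29.23
position: [0.6327, -0.0762, 0.173]
ee_rot: [0.07, 0.998, 0.001, -0.002]
ft_force: [0.1, 0.8, -0.7]
grip_width: 0.144
grasp_force: 60.6
```

>>> {"fn": "jog_arm", "kwargs": {
  "increments": [
    [0, 0, 0, 0, 0, 0, -0.9],
    [0, 0, 0, 0, 0, 0, -0.9],
    [0, 0, 0, 0, 0, 0, -0.9],
    [0, 0, 0, 0, 0, 0, -0.9]
  ]
}}

```text
clock: 29.57
position: [0.6331, -0.0728, 0.1739]
ee_rot: [0.069, 0.998, 0.001, -0.001]
ft_force: [-0.4, -0.4, -1.0]
grip_width: 0.144
grasp_force: 60.6
```

```bash
python3 - <<'E'
from plan import *
plan([(.6336,-.0751,.176,1.430,0)])
s=grab('scene'); o,p,R=state()
K0=np.array([.6336,-.0751,.072]); 
P=proj(s,[K0,p-[0,0,.0756],p-[0,0,.0056]]); print('proj knob mouth, key tip, bar low expected',P.round(1))
x,y=np.round(P[:2].mean(0)).astype(int)
im=cv2.resize(s['color'][y-27:y+27,x-36:x+36,::-1],(800,600),interpolation=cv2.INTER_CUBIC)
cv2.imwrite('pics/k1.png',im); print('crop org',x-36,y-27,'scale',800/72)
E
```

```text
now [ 0.6331 -0.0728  0.1739] psi 1.432 grip 0.144 q [-0.27  0.41  0.41  1.52 -0.17  1.25  1.6 ]
sum [-0.0008 -0.0022 -0.0021] [ 0.0019 -0.0021  0.0017]
proj knob mouth, key tip, bar low expected [[250.9 227.4]
 [251.1 220. ]
 [249.1 197.9]]
crop org 215 197 scale 11.11111111111111
```

View pics/k1.png

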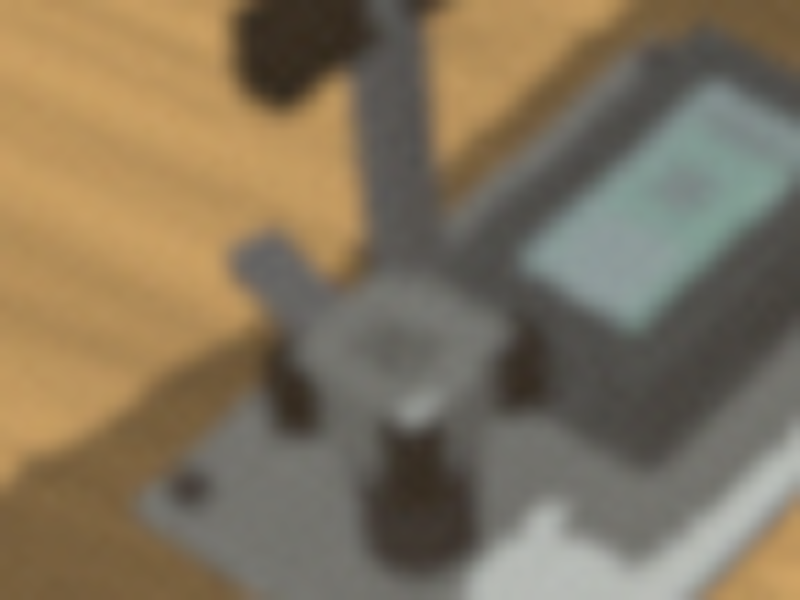

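The last picture shows the block corners at (303,338), (405,272), (513,330) and (412,400). The shank tip at about (405,268) hangs almost over the recess at (400,340). I compute the block's angle and centre from those corners.

```bash
python3 - <<'E'
from plan import *
s=load('scene')
C=np.array([(303,338),(405,272),(513,330),(412,400)])/11.111+[215,197]-.5
X=plane(s,C,.072)[:,:2]; print(X.round(4),X.mean(0).round(4))
for i in range(4):
    d=X[(i+1)%4]-X[i]; a=np.arctan2(d[1],d[0]); print(round(np.linalg.norm(d)*1e3,1),round((a+np.pi/4)%(np.pi/2)-np.pi/4,3))
for a,b in((0,2),(1,3)):
    d=X[b]-X[a]; print('diag',round(np.linalg.norm(d)*1e3,1), round((np.arctan2(d[1],d[0])+np.pi/2)%(np.pi/2)-np.pi/4,3))
plan([(.633,-.0756,.165,1.43,0)])
E
```

```text
[[ 0.6434 -0.0944]
 [ 0.6167 -0.0866]
 [ 0.6187 -0.0576]
 [ 0.6459 -0.0649]] [ 0.6312 -0.0759]
27.8 -0.284
29.1 -0.07
28.1 -0.262
29.6 -0.084
diag 44.3 -0.195
diag 36.3 -0.145
now [ 0.6332 -0.0728  0.1742] psi 1.432 grip 0.146 q [-0.27  0.41  0.41  1.52 -0.17  1.25  1.6 ]
sum [-0.0002 -0.0028  0.0092] [ 0.0019 -0.0016  0.0021]
```

>>> {"fn": "jog_arm", "kwargs": {
  "increments": [
    [0, -0.002, 0.004, 0.001, -0.001, 0.01, -0.9],
    [0, -0.003, 0.01, 0.002, -0.002, 0.02, -0.9],
    [0, -0.003, 0.017, 0.002, -0.002, 0.02, -0.9],
    [0, -0.003, 0.021, 0.002, -0.002, 0.02, -0.9],
    [0, -0.003, 0.021, 0.002, -0.002, 0.02, -0.9]
  ]
}}

```text
clock: 30.03
position: [0.6323, -0.0772, 0.1523]
ee_rot: [0.08, 0.997, -0.0, -0.0]
ft_force: [-0.8, -0.3, -1.4]
grip_width: 0.144
grasp_force: 60.6
```

>>> {"fn": "jog_arm", "kwargs": {
  "increments": [
    [0, 0, 0, 0, 0, 0, -0.9],
    [0, 0, 0, 0, 0, 0, -0.9],
    [0, 0, 0, 0, 0, 0, -0.9],
    [0, 0, 0, 0, 0, 0, -0.9]
  ]
}}

```text
clock: 30.37
position: [0.6333, -0.0775, 0.1542]
ee_rot: [0.08, 0.997, -0.0, 0.001]
ft_force: [-1.0, 0.5, -1.3]
grip_width: 0.15
grasp_force: 60.6
```

```bash
python3 - <<'E'
from plan import *
plan([(.6328,-.0757,.146,1.41,0)])
s=grab('scene')
p=state()[1]; print(proj(s,[[.6328,-.0757,.072],p-[0,0,.0758]]).round(1))
E
```

```text
now [ 0.6333 -0.0775  0.1542] psi 1.41 grip 0.15 q [-0.26  0.42  0.41  1.54 -0.18  1.21  1.59]
sum [0.0008 0.0017 0.0082] [-0.0005  0.0021  0.    ]
[[250.9 227.1]
 [250.  225.1]]
```

>>> {"fn": "jog_arm", "kwargs": {
  "increments": [
    [0, 0.001, 0, 0, 0.001, 0, -0.9],
    [0.001, 0.002, 0.001, 0, 0.002, 0, -0.9],
    [0.001, 0.002, 0.002, 0, 0.002, 0, -0.9],
    [0.001, 0.002, 0.003, 0, 0.002, 0, -0.9],
    [0.001, 0.002, 0.004, 0, 0.002, 0, -0.9]
  ]
}}

```text
clock: 30.83
position: [0.6324, -0.0753, 0.1497]
ee_rot: [0.08, 0.997, -0.0, -0.0]
ft_force: [0.2, -0.0, -0.7]
grip_width: 0.143
grasp_force: 60.6
```

>>> {"fn": "jog_arm", "kwargs": {
  "increments": [
    [0, 0, 0.001, 0, 0, 0, -0.9],
    [0, 0, 0.002, 0, 0, 0, -0.9],
    [0, 0, 0.003, 0, 0, 0, -0.9],
    [0, 0, 0.003, 0, 0, 0, -0.9]
  ]
}}

```text
clock: 31.17
position: [0.6323, -0.0754, 0.1466]
ee_rot: [0.08, 0.997, -0.0, -0.0]
ft_force: [-0.0, -0.1, -0.6]
grip_width: 0.144
grasp_force: 60.6
```

>>> {"fn": "jog_arm", "kwargs": {
  "increments": [
    [0, 0, 0.001, 0, 0, 0, -0.9],
    [0, 0, 0.002, 0, 0, 0, -0.9],
    [0, 0, 0.003, 0, 0, 0, -0.9],
    [0, 0, 0.003, 0, 0, 0, -0.9]
  ]
}}

```text
clock: 31.5
position: [0.6326, -0.0754, 0.1438]
ee_rot: [0.08, 0.997, -0.0, -0.0]
ft_force: [1.0, -0.6, -1.3]
grip_width: 0.146
grasp_force: 60.7
```

The tip is about 4 mm into the mouth with no force. I go on.

>>> {"fn": "jog_arm", "kwargs": {
  "increments": [
    [0, 0, 0.001, 0, 0, 0, -0.9],
    [0, 0, 0.002, 0, 0, 0, -0.9],
    [0, 0, 0.003, 0, 0, 0, -0.9],
    [0, 0, 0.003, 0, 0, 0, -0.9]
  ]
}}

```text
clock: 31.83
position: [0.6325, -0.0754, 0.1408]
ee_rot: [0.08, 0.997, -0.0, -0.0]
ft_force: [0.6, -0.2, -1.9]
grip_width: 0.147
grasp_force: 60.7
```

>>> {"fn": "jog_arm", "kwargs": {
  "increments": [
    [0, 0, 0.001, 0, 0, 0, -0.9],
    [0, 0, 0.002, 0, 0, 0, -0.9],
    [0, 0, 0.003, 0, 0, 0, -0.9],
    [0, 0, 0.003, 0, 0, 0, -0.9]
  ]
}}

```text
clock: 32.17
position: [0.6325, -0.0753, 0.1377]
ee_rot: [0.08, 0.997, -0.0, -0.0]
ft_force: [1.6, -0.8, -1.4]
grip_width: 0.146
grasp_force: 60.7
```

>>> {"fn": "jog_arm", "kwargs": {
  "increments": [
    [0, 0, 0.001, 0, 0, 0, -0.9],
    [0, 0, 0.002, 0, 0, 0, -0.9],
    [0, 0, 0.003, 0, 0, 0, -0.9],
    [0, 0, 0.004, 0, 0, 0, -0.9],
    [0, 0, 0.004, 0, 0, 0, -0.9]
  ]
}}

```text
clock: 32.58
position: [0.6325, -0.0754, 0.1337]
ee_rot: [0.08, 0.997, -0.0, -0.0]
ft_force: [2.6, -0.3, -1.0]
grip_width: 0.141
grasp_force: 60.7
```

>>> {"fn": "jog_arm", "kwargs": {
  "increments": [
    [0, 0, 0.001, 0, 0, 0, -0.9],
    [0, 0, 0.002, 0, 0, 0, -0.9],
    [0, 0, 0.003, 0, 0, 0, -0.9],
    [0, 0, 0.003, 0, 0, 0, -0.9]
  ]
}}

```text
clock: 32.92
position: [0.6325, -0.0753, 0.1307]
ee_rot: [0.08, 0.997, -0.0, -0.0]
ft_force: [1.3, 0.0, -1.0]
grip_width: 0.144
grasp_force: 60.7
```

```bash
python3 - <<'E'
from plan import *
o,p,R=state(); print(p,o['ft_force'],o['torque'],np.round(o['joint_pos'],2))
s=grab('scene')
# finger tip location by depth, knob centre K
X=dep(s); K=[.6328,-.0757]
m=(X[...,2]>.038)&(X[...,2]<.056)&(abs(np.hypot(X[...,0]-K[0],X[...,1]-K[1])-.05)<.014)&(X[...,1]<-.1)
d=np.median(X[m],0)[:2]-K; print(m.sum(),np.median(X[m],0),'knob est',1.3-((np.arctan2(d[1],d[0])-(np.pi-.105))%(2*np.pi)))
E
```

```text
[ 0.63245544 -0.0753239   0.13070891] [ 1.28831303e+00  4.65653614e-04 -9.62406813e-01] [-0.02145127 -0.64191428 -0.01096107] [-0.26  0.44  0.41  1.57 -0.19  1.17  1.59]
45 [ 0.61909979 -0.1202341   0.05004163] knob est -0.07735054337081215
```

The key is seated about 17 mm deep. Now I turn it clockwise.

>>> {"fn": "jog_arm", "kwargs": {
  "increments": [
    [0, 0, 0, 0, 0, 0.08, -0.9],
    [0, 0, 0, 0, 0, 0.16, -0.9],
    [0, 0, 0, 0, 0, 0.24, -0.9],
    [0, 0, 0, 0, 0, 0.32, -0.9],
    [0, 0, 0, 0, 0, 0.4, -0.9]
  ]
}}

```text
clock: 33.38
position: [0.6327, -0.0751, 0.1308]
ee_rot: [0.278, 0.96, -0.0, 0.0]
ft_force: [3.0, 0.5, -1.6]
grip_width: 0.143
grasp_force: 60.5
```

>>> {"fn": "jog_arm", "kwargs": {
  "increments": [
    [0, 0, 0, 0, 0, 0.08, -0.9],
    [0, 0, 0, 0, 0, 0.16, -0.9],
    [0, 0, 0, 0, 0, 0.24, -0.9],
    [0, 0, 0, 0, 0, 0.32, -0.9],
    [0, 0, 0, 0, 0, 0.4, -0.9]
  ]
}}

```text
clock: 33.8
position: [0.6327, -0.0748, 0.1308]
ee_rot: [0.464, 0.886, 0.0, 0.0]
ft_force: [3.7, 0.9, -2.2]
grip_width: 0.146
grasp_force: 60.6
```

```bash
python3 - <<'E'
from plan import *
plan([(.6325,-.0753,.1307,.61,0)])
o,p,R=state(); print(o['ft_force'],o['torque'])
E
```

```text
now [ 0.6327 -0.0748  0.1308] psi 0.607 grip 0.146 q [-0.37  0.47  0.56  1.57 -0.26  1.17  0.84]
sum [-0.0003 -0.0005  0.0001] [ 0.0001  0.     -0.0034]
[ 3.72242522  0.88907701 -2.24250869] [ 0.24176455 -0.95404724  0.0315385 ]
```

>>> {"fn": "jog_arm", "kwargs": {
  "increments": [
    [0, 0, 0, 0, 0, 0.08, -0.9],
    [0, 0, 0, 0, 0, 0.16, -0.9],
    [0, 0, 0, 0, 0, 0.24, -0.9],
    [0, 0, 0, 0, 0, 0.3, -0.9],
    [0, 0, 0, 0, 0, 0.3, -0.9]
  ]
}}

```text
clock: 34.22
position: [0.6328, -0.0747, 0.1309]
ee_rot: [0.59, 0.807, 0.0, 0.0]
ft_force: [4.1, 2.2, -1.4]
grip_width: 0.147
grasp_force: 60.6
```

```bash
cat > f.py <<'E'
from plan import *
o,p,R=state(); print(p.round(4),o['ft_force'].round(1),o['torque'].round(3),'psi',np.arctan2(R[1,1],R[0,1]).round(3),'q7',o['joint_pos'][6])
s=grab('scene'); X=dep(s); K=[.6328,-.0757]; r=np.hypot(X[...,0]-K[0],X[...,1]-K[1])
m=(X[...,2]>.0445)&(X[...,2]<.058)&(r>.034)&(r<.066)
n=(s['color'].astype(int).max(2)>60)&m
d=np.median(X[n],0)[:2]-K; print(n.sum(),np.median(X[n],0).round(3),'knob est',1.3-((np.arctan2(d[1],d[0])-(np.pi-.105)+.6)%(2*np.pi)-.6))
E
python3 f.py
```

```text
[ 0.6328 -0.0747  0.1309] [ 4.1  2.2 -1.4] [ 0.364 -1.113  0.057] psi 0.308 q7 0.5670111368946005
44 [ 0.584 -0.086  0.051] knob est 0.9899810298046449
```

>>> {"fn": "jog_arm", "kwargs": {
  "increments": [
    [0, 0, 0, 0, 0, 0.04, -0.9],
    [0, 0, 0, 0, 0, 0.08, -0.9],
    [0, 0, 0, 0, 0, 0.08, -0.9]
  ]
}}

```text
clock: 34.52
position: [0.6327, -0.0748, 0.1309]
ee_rot: [0.621, 0.784, 0.0, -0.0]
ft_force: [3.6, 1.9, -1.7]
grip_width: 0.149
grasp_force: 60.6
```

```bash
python3 f.py
```

```text
[ 0.6327 -0.0748  0.1309] [ 3.6  1.9 -1.7] [ 0.589 -1.237  0.04 ] psi 0.231 q7 0.4964493103195915
44 [ 0.583 -0.082  0.051] knob est 1.0703891351455606
```

>>> {"fn": "jog_arm", "kwargs": {
  "increments": [
    [0, 0, 0, 0, 0, 0.04, -0.9],
    [0, 0, 0, 0, 0, 0.08, -0.9],
    [0, 0, 0, 0, 0, 0.12, -0.9],
    [0, 0, 0, 0, 0, 0.12, -0.9]
  ]
}}

```text
clock: 34.9
position: [0.6327, -0.0748, 0.1309]
ee_rot: [0.667, 0.745, 0.0, 0.0]
ft_force: [4.2, 2.2, -1.7]
grip_width: 0.147
grasp_force: 60.6
```

```bash
python3 f.py
```

```text
[ 0.6327 -0.0748  0.1309] [ 4.2  2.2 -1.7] [ 0.665 -1.283  0.027] psi 0.111 q7 0.3864064384047962
47 [ 0.583 -0.076  0.05 ] knob est 1.1950017849854808
```

>>> {"fn": "jog_arm", "kwargs": {
  "increments": [
    [0, 0, 0, 0, 0, 0.04, -0.9],
    [0, 0, 0, 0, 0, 0.08, -0.9],
    [0, 0, 0, 0, 0, 0.08, -0.9]
  ]
}}

```text
clock: 35.2
position: [0.6328, -0.0747, 0.1309]
ee_rot: [0.696, 0.718, 0.0, -0.0]
ft_force: [5.0, 2.4, -2.0]
grip_width: 0.142
grasp_force: 60.7
```

```bash
python3 f.py
```

```text
[ 0.6328 -0.0747  0.1309] [ 5.   2.4 -2. ] [ 0.682 -1.332  0.065] psi 0.031 q7 0.3131869572573668
50 [ 0.584 -0.069  0.051] knob est 1.3376998976469763
```

>>> {"fn": "jog_arm", "kwargs": {
  "increments": [
    [0, 0, 0, 0, 0, 0.03, -0.9],
    [0, 0, 0, 0, 0, 0.06, -0.9],
    [0, 0, 0, 0, 0, 0.06, -0.9]
  ]
}}

```text
clock: 35.5
position: [0.6328, -0.0747, 0.1309]
ee_rot: [0.717, 0.697, 0.0, 0.0]
ft_force: [4.0, 1.6, -1.3]
grip_width: 0.143
grasp_force: 60.7
```

```bash
python3 f.py
```

```text
[ 0.6328 -0.0747  0.1309] [ 4.   1.6 -1.3] [ 0.672 -1.414  0.115] psi -0.028 q7 0.25898228346287266
50 [ 0.585 -0.068  0.05 ] knob est 1.354267683975683
```

>>> {"fn": "jog_arm", "kwargs": {
  "increments": [
    [0, 0, 0, 0, 0, 0.03, -0.9],
    [0, 0, 0, 0, 0, 0.05, -0.9],
    [0, 0, 0, 0, 0, 0.05, -0.9]
  ]
}}

```text
clock: 35.8
position: [0.6328, -0.0747, 0.1309]
ee_rot: [0.734, 0.679, 0.0, 0.0]
ft_force: [5.5, 1.4, -2.4]
grip_width: 0.148
grasp_force: 60.7
```

```bash
python3 f.py
```

```text
[ 0.6328 -0.0747  0.1309] [ 5.5  1.4 -2.4] [ 0.647 -1.382  0.276] psi -0.077 q7 0.21404821975071595
54 [ 0.585 -0.067  0.051] knob est 1.3819869829826679
```

The torque jumped to .28 N m with the finger along -x, so this is the stop. I ease off, open and rise.

>>> {"fn": "jog_arm", "kwargs": {
  "increments": [
    [0, 0, 0, 0, 0, -0.04, -0.9],
    [0, 0, 0, 0, 0, -0.05, -0.9],
    [0, 0, 0, 0, 0, -0.05, -0.6],
    [0, 0, 0, 0, 0, -0.05, -0.3],
    [0, 0, 0, 0, 0, -0.05, 0]
  ]
}}

```text
clock: 36.27
position: [0.6318, -0.076, 0.1308]
ee_rot: [0.718, 0.696, -0.001, -0.0]
ft_force: [0.1, -0.0, -0.1]
grip_width: 0.473
grasp_force: 0.0
```

>>> {"fn": "jog_arm", "kwargs": {
  "increments": [
    [0, 0, 0, 0, 0, 0, 0.3],
    [0, 0, 0, 0, 0, 0, 0.3],
    [0, 0, 0, 0, 0, 0, 0.3],
    [0, 0, -0.005, 0, 0, 0, 0.3],
    [0, 0, -0.015, 0, 0, 0, 0.3]
  ]
}}

```text
clock: 36.68
position: [0.6317, -0.0753, 0.1454]
ee_rot: [0.718, 0.696, -0.001, -0.001]
ft_force: [0.2, -0.5, -0.1]
grip_width: 0.655
grasp_force: 0.0
```

>>> {"fn": "jog_arm", "kwargs": {
  "increments": [
    [0, 0, -0.02, 0, 0, 0, 0.3],
    [0, 0, -0.04, 0, 0, 0, 0.3],
    [0, 0, -0.06, 0, 0, 0, 0.3],
    [0, 0, -0.08, 0, 0, 0, 0.3],
    [0, 0, -0.09, 0, 0, 0, 0.3]
  ]
}}

```text
clock: 37.1
position: [0.6333, -0.0757, 0.2395]
ee_rot: [0.718, 0.696, 0.001, 0.001]
ft_force: [0.9, 0.6, 0.1]
grip_width: 0.649
grasp_force: 0.0
```

>>> {"fn": "jog_arm", "kwargs": {
  "increments": [
    [0, 0, 0, 0, 0, 0, 0.3],
    [0, 0, 0, 0, 0, 0, 0.3],
    [0, 0, 0, 0, 0, 0, 0.3],
    [0, 0, 0, 0, 0, 0, 0.3],
    [0, 0, 0, 0, 0, 0, 0.3]
  ]
}}

```text
clock: 37.52
position: [0.632, -0.0752, 0.2348]
ee_rot: [0.718, 0.696, -0.001, -0.001]
ft_force: [0.2, -0.7, -0.9]
grip_width: 0.651
grasp_force: 0.0
```

```bash
python3 f.py; python3 - <<'E'
from plan import *
s=load('scene'); X=dep(s)
m=(X[...,2]>.10)&(X[...,2]<.155)&(np.hypot(X[...,0]-.6328,X[...,1]+.0757)<.05)&(s['color'].max(2)<80)
print('bar',m.sum(),np.percentile(X[m][:,2],[2,50,98]).round(3),rect(s,np.argwhere(m)[:,::-1].astype(float),.135))
m=(X[...,2]>.031)&(X[...,2]<.0435)&(np.hypot(X[...,0]-.542,X[...,1]+.065)<.06)
print('pile',m.sum(),np.median(X[m][:,2]),rect(s,np.argwhere(m)[:,::-1].astype(float),.038))
E
```

```text
[ 0.632  -0.0752  0.2348] [ 0.2 -0.7 -0.9] [ 0.023 -0.007  0.001] psi -0.03 q7 0.21838523118904168
51 [ 0.585 -0.067  0.051] knob est 1.3690428715308325
bar 233 [0.128 0.144 0.148] (array([634.50421143, -74.41602325]), array([75.69277191, 25.69880295]), np.float64(-1.5327511897655945))
pile 684 0.03747046359482381 (array([545.86480713, -64.16369629]), array([105.03215027,  66.44978333]), np.float64(-0.11113917176924115))
```

The key stands with its bar top at 146 mm (54 + 92), the knob is at its stop, and the pile is unchanged.

```bash
python3 -c "
from h import *
print(workorder.hand_in())"
```

```text
the job is handed in; nothing more can be done
None
```

The job is handed in, but the hand-in returned no verdict: board and cover lie square on the back plate, the key stands seated in the knob, and the knob is turned to its stop with the clamp finger over the pile.

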